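Take the keeper out of a spring plunger with a quick clamp

ROBOT

A 6-joint arm with a two-finger parallel gripper is mounted at the origin on the work surface. World frame = base frame: x ahead of the robot, y to its left, z up, the work surface at z = 0. Lengths are in m, angles in rad, forces in N, time in s.
With the tool pointing down it reaches from about 0.275 to 0.725 m from the base axis. Payload 15.9 kg.
Tool frame: the origin (TCP) lies at the very end of the fingers, on their centre line; the grasp point (between the pads) lies 19 mm behind it; z points along the fingers, y is the direction in which the jaws open and shut (so a half turn about z gives the same grasp; the last joint's range is limited). The gripper opens to 85 mm and grips with 20 to 120 N. Pads are 22 mm wide; open, the fingers measure 114 mm over their backs; the gripper's body (76 mm by 85 mm) begins 54 mm behind the grasp point. The pads swing forward as they close: fully open they stand 13 mm farther back than shut.
Start: joints at [-1.233, 0.213, -0.034, 1.323, 0, 1.571], TCP at [0.166, -0.472, 0.231] pointing down, gripper open.
Joint ranges: [-2.98, 2.98], [-0.74, 1.72], [-1.14, 1.35], [-2.1, 2.04], [-1.57, 1.44], [-3.14, 3.14]. Speed limits (rad/s): [1.89, 1.89, 2.39, 2.57, 3.14, 3.14].

INTERFACE

Orientations are given as a unit quaternion [x, y, z, w].
In Python, from bench import env gives the robot as it stands. The module is installed in compiled form; this text tells all that it offers.
- The arm moves only by the tool play_rows, never from a script. Its argument "plan" is a list of rows, each an object of numbers: "rx", "ry", "rz": the turn, a rotation vector about the tool's x, y, z in rad; "dx", "dy", "dz": the shift along the tool's x, y, z in m; "grip": the finger opening in m, from 0 to 0.0854. In form: [{"rx": .., "ry": .., "rz": .., "dx": .., "dy": .., "dz": .., "grip": ..}, ...]. A call has 1 to 20 rows; each row shifts and turns the commanded pose from where the row before left it, along the tool's axes as they then stand; what a row does not reach is not made up. A row lasts 1/8 s, in which the tool goes at most 62.5 mm and 10.7 degrees, less where a joint would pass 70% of its speed; a pose out of reach is approached as far as the arm can. A call with a gripper value outside its range is refused whole. The fingers move at their own pace and stop on an object; "force" is the grip in N (left out, the last holds). Time passes only in rows, so rows that do not move let the fingers close. It gives the time, the measured TCP pose, the force and the opening at its end, in the units of the state.
- env.get_obs(): the state, without advancing time (a new reading comes with each control period).
- env.capture(name): name is "scene" or "side" or "wrist"; returns the picture (384x512x3 uint8, red, green, blue); there is no depth.
- env.camera_params(name): a dict with "intrinsics" (3x3 intrinsics, pixels), "D" ([k1, k2, p1, p2, k3] as OpenCV has them; the pictures are not rectified), "rvec" (rotation vector, rad) and "tvec" (3), from world to camera coordinates, as OpenCV has them. Camera axes: x right, y down, z forward; pixel columns grow to the right and rows downward; lengths in m; the calibration is good to about 2 mm. A picture is of the moment at which its call begins: read the wrist's pose just before it. camera_params takes no time and is no camera call; for the wrist camera it gives the pose at the moment of the call.
- env.job_done(): hands the job in, once; it reports no verdict.
Trained networks look in the newest picture that a camera, given by its name, has taken for a name from the list of things; names that differ only in an ending like _2 or _b are one class to them, and where a whole thing is asked for, a point or a joint stands for the part that bears it (a point fixed in the world has none). Each returns a list of dicts, best first, with "confidence" (0 to 1); they miss things now and then, are a little off and sometimes report something else, mostly with a low value. They report only what shows in the picture. A call takes as long as a camera call.
- env.trace(camera, thing): "pixels" (384x512 bool, what is visible of it) and "bbox" ([left, top, right, bottom] in pixels, round what is visible of it).
The state is a dict: "clock": time; "joint_pos": joint angles; "qd": joint speeds; "effort": joint torques, N m; "tool_pos": TCP position; "ee_rot": TCP orientation; "contact_force": force on the tool from outside, world axes, zero at the start; "moment": the same for the moment, N m; "finger_gap": finger opening in m.
Only numpy, scipy, OpenCV 4.12 (cv2) and the standard library are available. Lean on these libraries where they do the work, as an engineer would, in place of code of your own. Each camera call takes 0.05 s, during which the arm holds its last target.

TASK

Strip the spring plunger: squeeze the quick clamp's trigger, stroke by stroke, until its far jaw has pushed the plunger so far in that the keeper stands in the wide part of the block's slot and the clamp holds it there by itself. Lift the keeper out and put it in the empty steel tray, then press the clamp's release tab until the spring has pushed the plunger all the way out. Leave the cutter stand, the oil bottle and the drilled off-cut where they are.

Things in the scene. Friction and masses are not known exactly. Their poses are not given: they have to be found in the camera images.
- fixture: Plywood board 20 mm thick, fixed to the bench, with a one-hand quick clamp lying flat and a spring block. Origin on the bench below the middle of the clamp body. In its frame (mm): the clamp's bar runs along y at x 0, z 45 (+-10 in x, +-7 in z), jaws to +x, pistol grip to -x, far jaw on the +y side. Clamp body x -48..50, y -29..29, z 27..63. Board x -20..95, y -70..250
- block (a point): middle of the spring block's top face, 70 mm above the bench; aluminium block 50 (x) x 80 (y) x 50 mm, at x 35..85, y 40..120 of the fixture, just in front of the body's jaw. The plunger, a 24 mm steel rod with a 40 mm head, comes out of its +y end at x 60, z 45
- slot (a point): middle of the block's keyhole slot, in its top face (x 60, y 101 of the fixture): a wide part 34 mm across (y 90.5..108.5) and at its +y end a narrow part 20 mm across (y 108.5..112), whose two lips lie over the keeper's shoulders at the start and keep it in
- grip_back (a point): middle of the back face (-y side) of the rigid black pistol grip, 45 mm above the bench. Grip: x -134..-46, y -33..-11, z 30..60 of the fixture, its butt x -144..-132, y -35..-5; bare bench below it and the trigger. This face and the trigger's front are what a hand squeezes together
- trigger_blade (a point): middle of the front face (+y side) of the trigger, a grey bar 78 mm long (along the fixture's x), 10 mm thick, 26 mm high (z 32..58 mm), standing before the grip on its +y side; 61 mm over grip and trigger at rest, 32 mm squeezed
- trigger (a joint): angle of the sprung trigger: 0 at rest, 0.22 fully squeezed (its middle has moved 29 mm towards the grip, which stays). Takes 3 N free, up to 18 N when the jaw pushes the spring; returns by itself. A full stroke walks the far jaw 4 to 12 mm, on 4 mm notches; strokes under 20 mm at its middle may gain nothing. Let it fully back after every stroke: half squeezed it blocks the release
- jaw (a joint): travel of the far jaw towards the clamp body (-y of the fixture), m; its face meets the plunger's head at about 0.034 and starts 12 to 35 mm short of it. The jaw spans x -17..88 of the fixture, up to 63 mm above the bench; as it comes, the bar's tail goes out behind the body, at most to y -140
- plunger (a joint): how far the plunger is pushed in (-y of the fixture) from where it rests on the keeper, m: about 0 at the start, stop at 0.014, all the way out at -0.022. Spring 18 N at 0, 26 N at 0.014. It takes the keeper with it: from 0.004 on the keeper is in the wide part of the slot and lifts out. Left to the clamp it stands at about 0.002 (too little), 0.006 or 0.010
- keeper: loose steel plate, 50 g, 5 mm thick (its y), 87 mm high: two legs, 28 mm over both, astride the plunger's neck inside the block, shoulders 28 mm wide up to z 35, then an upright ear 15 mm wide (its x) up to z 87. Origin: between the legs' lower ends, at the start 28 mm above the bench; z up the ear; yaw as the fixture's. Ear stands 45 mm out of the block. Straight up by 45 mm clears the block
- keeper_ear (a point): point on the middle of the keeper's ear, 68 mm above its origin: pinch the ear's 15 mm width here
- keeper_mid (a point): the keeper's middle, 40 mm above its origin
- tab (a joint): angle of the sprung steel release tab: about 0 at rest (+-0.03), 0.20 fully pressed (its front has moved 12 mm towards -y and 6 mm towards -x of the fixture). Takes 3 to 9 N. From about 0.14 it frees the jaw; let go, it returns and catches the bar on the next notch, so keep it pressed for half a second
- tab_front (a point): middle of the tab's front face (+y side), 45 mm above the bench: a steel plate 24 mm wide (x), 12 mm thick, 26 mm high, standing 14 mm out of the +y face of the clamp body between bar and trigger. Push it towards -y, into the body. Free space before it; 13 mm between it and the bar, the trigger starts 6 mm beside it and 15 mm further back
- tray: empty open steel tray, 130 (x) x 190 (y) x 32 mm, 4 mm walls and floor, loose, 0.7 kg. Origin: middle of its underside. On the left or right of the fixture
- cutters: wooden stand 100 x 150 x 28 mm with three upright cutters, 88 mm high in all; bystander. Origin: middle of its underside
- oiler: white oil bottle, 60 mm across, 160 mm high; bystander. Origin: middle of its underside
- offcut: drilled steel off-cut plate 100 x 140 x 10 mm with six holes; bystander. Origin: middle of its underside

How it is judged:
By the outcome, as a careful person would: the job done as asked, in the order asked, and still so for the second after the job is handed in, with the robot touching nothing.
It also fails if it takes over 72 s, if anything falls off the work surface, if the arm or the gripper's body presses on something with over 40 N, if the wrist force passes 120 N, or if a joint passes its speed limit or range.

## Working session

There is one attempt and no reset: what is moved stays moved. The work goes in short steps, Python scripts to look and compute and a tool call to move; the robot and the scene stay as the last step left them, time stands still between calls to the robot, and variables do not carry over. Pictures are saved under pics/ and viewed, and the job is handed in when it is done.

Besides the shell and the picture viewer there is one more tool, called after ">>>" by a JSON object that holds its "fn" and its "kwargs". play_rows: Moves the arm, as the interface text tells. Its arguments: {"type":"object","properties":{"plan":{"type":"array","items":{"type":"object","properties":{"rx":{"type":"number"},"ry":{"type":"number"},"rz":{"type":"number"},"dx":{"type":"number"},"dy":{"type":"number"},"dz":{"type":"number"},"grip":{"type":"number"}}}},"force":{"type":"number"}},"required":["plan"]}

```bash
mkdir -p pics; ls; python3 - <<'E'
from bench import env
import cv2,numpy as np
o=env.get_obs()
for k,v in o.items(): print(k,np.round(v,4))
for c in ["scene","side","wrist"]:
    im=env.capture(c); cv2.imwrite(f"pics/{c}0.png",im[:,:,::-1])
    p=env.camera_params(c); print(c,{k:np.round(v,4).tolist() for k,v in p.items()})
E
```

```text
pics
clock 0.0
joint_pos [-1.233   0.2134 -0.0351  1.3235  0.      1.5708]
qd [-0.0009  0.0005 -0.0002 -0.0013  0.0002  0.0001]
effort [ 3.20000e-03 -6.86182e+01  4.87108e+01  1.79000e-02  1.00000e-04
 -0.00000e+00]
tool_pos [ 0.1656 -0.4714  0.2308]
ee_rot [ 9.858e-01  1.681e-01 -1.000e-04 -6.000e-04]
contact_force [-0.8454 -0.7633 -0.1238]
moment [-0.0269 -0.0144 -0.0088]
finger_gap 0.0851
scene {'intrinsics': [[365.7589, 0.0, 254.9026], [0.0, 365.7589, 192.5629], [0.0, 0.0, 1.0]], 'D': [0.001, 0.0, 0.0, 0.0, 0.0], 'rvec': [2.0741, 1.1751, -0.5289], 'tvec': [-0.2774, -0.2818, 1.3654]}
side {'intrinsics': [[406.3948, 0.0, 254.5101], [0.0, 406.3948, 191.4983], [0.0, 0.0, 1.0]], 'D': [-0.1257, 0.0, 0.0, 0.0, 0.0], 'rvec': [0.6639, -2.6264, 1.136], 'tvec': [0.5031, 0.2568, 0.8655]}
wrist {'intrinsics': [[285.5304, 0.0, 249.7427], [0.0, 285.5304, 190.2919], [0.0, 0.0, 1.0]], 'D': [-0.0343, 0.0, 0.0, 0.0, 0.0], 'rvec': [-2.3757, 1.6822, 0.2304], 'tvec': [-0.4984, -0.0353, 0.3786]}
```

View pics/scene0.png

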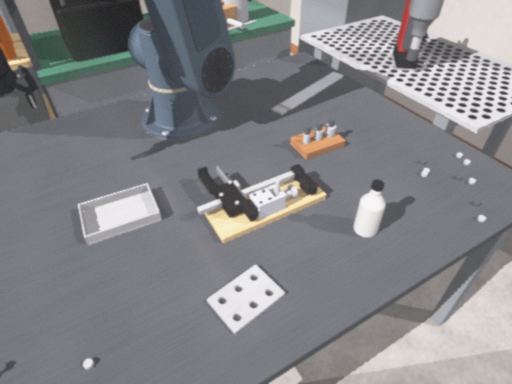

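View pics/side0.png

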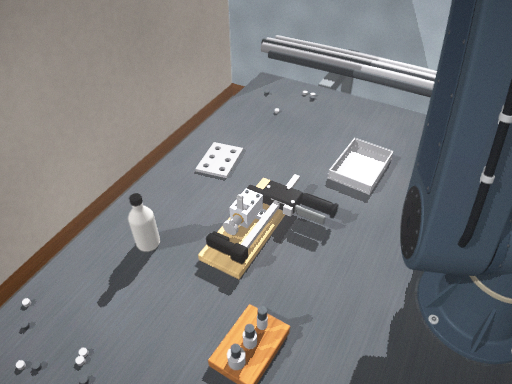

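View pics/wrist0.png

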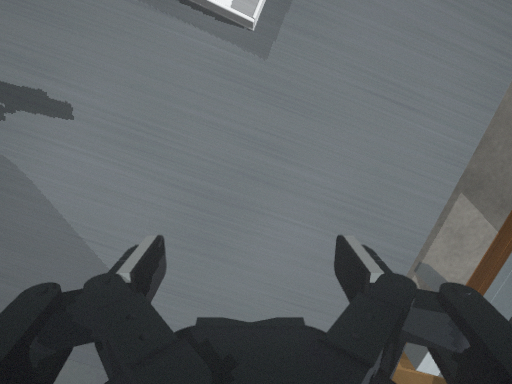

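```bash
cat > h.py <<'E'
import cv2,numpy as np
from scipy.spatial.transform import Rotation as R
from scipy.optimize import least_squares
from bench import env
def proj(P,cam,p=None):
    p=p or env.camera_params(cam)
    q,_=cv2.projectPoints(np.asarray(P,float).reshape(-1,1,3),np.array(p['rvec'],float),np.array(p['tvec'],float),np.array(p['intrinsics'],float),np.array(p['D'],float))
    return q[:,0]
def unproj(px,cam,z,p=None):
    p=p or env.camera_params(cam)
    K=np.array(p['intrinsics'],float);D=np.array(p['D'],float)
    n=cv2.undistortPoints(np.asarray(px,float).reshape(-1,1,2),K,D)[:,0]
    Rm=cv2.Rodrigues(np.array(p['rvec'],float))[0];t=np.array(p['tvec'],float).ravel()
    d=np.c_[n,np.ones(len(n))]@Rm; c=-Rm.T@t
    return c+d*((z-c[2])/d[:,2])[:,None]
def fx(P,pose):
    P=np.asarray(P,float).reshape(-1,3)/1000; x,y,a=pose
    c,s=np.cos(a),np.sin(a)
    return np.c_[x+c*P[:,0]-s*P[:,1],y+s*P[:,0]+c*P[:,1],P[:,2]]
E
python3 - <<'E'
from h import *
for c in ["scene","side"]:
    im=env.capture(c)
    cv2.imwrite(f"pics/{c}1.png",im[:,:,::-1])
    for t in ["fixture","block","slot","trigger","jaw","plunger","keeper","tab","tray","cutters","oiler","offcut"]:
        r=env.trace(c,t)
        for q in r[:2]:
            ys,xs=np.nonzero(q['pixels']); 
            print(c,t,round(q['confidence'],2),np.round(q['bbox']).tolist(),len(xs),(np.round([xs.mean(),ys.mean()],1).tolist() if len(xs) else ''), np.round(unproj([[xs.mean(),ys.mean()]],c,0.03),3).tolist() if len(xs) else '')
            np.save(f"m_{c}_{t}.npy",r[0]['pixels'])
im=cv2.imread('pics/scene1.png')[155:245,185:335]; cv2.imwrite('pics/sc1.png',cv2.resize(im,None,fx=5.3,fy=5.3,interpolation=3))
im=cv2.imread('pics/side1.png')[165:285,190:350]; cv2.imwrite('pics/sd1.png',cv2.resize(im,None,fx=5,fy=5,interpolation=3))
E
```

```text
scene fixture 0.79 [192.0, 163.0, 327.0, 242.0] 5401 [255.4, 201.0] [[0.558, -0.005, 0.03]]
scene fixture 0.38 [356.0, 174.0, 386.0, 238.0] 1240 [369.6, 210.5] [[0.744, 0.232, 0.03]]
scene block 0.87 [200.0, 166.0, 324.0, 242.0] 5278 [255.1, 201.0] [[0.558, -0.006, 0.03]]
scene slot 0.9 [199.0, 165.0, 326.0, 244.0] 5399 [255.0, 201.0] [[0.557, -0.006, 0.03]]
scene slot 0.42 [215.0, 167.0, 228.0, 184.0] 78 [221.4, 174.5] [[0.41, -0.034, 0.03]]
scene trigger 0.49 [216.0, 166.0, 229.0, 183.0] 97 [221.2, 174.1] [[0.408, -0.034, 0.03]]
scene jaw 0.75 [199.0, 166.0, 316.0, 215.0] 999 [269.0, 187.1] [[0.53, 0.056, 0.03]]
scene plunger 0.69 [283.0, 184.0, 299.0, 197.0] 137 [290.2, 191.6] [[0.576, 0.096, 0.03]]
scene keeper 0.51 [273.0, 176.0, 278.0, 199.0] 95 [276.7, 186.1] [[0.538, 0.077, 0.03]]
scene keeper 0.33 [199.0, 166.0, 317.0, 210.0] 984 [270.9, 186.7] [[0.531, 0.061, 0.03]]
scene tab 0.5 [234.0, 180.0, 240.0, 191.0] 43 [236.2, 184.1] [[0.47, -0.017, 0.03]]
scene tray 0.75 [78.0, 185.0, 158.0, 244.0] 3072 [117.6, 213.3] [[0.409, -0.338, 0.03]]
scene cutters 0.74 [291.0, 117.0, 344.0
[... 853 characters left out ...]
de jaw 0.8 [206.0, 176.0, 297.0, 264.0] 1326 [244.2, 233.4] [[0.559, 0.078, 0.03]]
side plunger 0.74 [226.0, 207.0, 248.0, 236.0] 233 [232.5, 223.8] [[0.6, 0.065, 0.03]]
side keeper 0.63 [236.0, 197.0, 244.0, 207.0] 41 [239.5, 201.4] [[0.625, -0.013, 0.03]]
side keeper 0.49 [208.0, 176.0, 294.0, 261.0] 1195 [244.9, 233.0] [[0.558, 0.077, 0.03]]
side tray 0.91 [327.0, 138.0, 393.0, 192.0] 2260 [360.3, 165.5] [[0.388, -0.309, 0.03]]
side cutters 0.64 [211.0, 305.0, 288.0, 382.0] 3953 [249.0, 345.8] [[0.406, 0.328, 0.03]]
side oiler 0.69 [128.0, 195.0, 162.0, 250.0] 1245 [142.7, 224.1] [[0.8, 0.174, 0.03]]
side offcut 0.75 [195.0, 143.0, 241.0, 178.0] 1080 [218.9, 159.6] [[0.768, -0.137, 0.03]]
```

View pics/sc1.png

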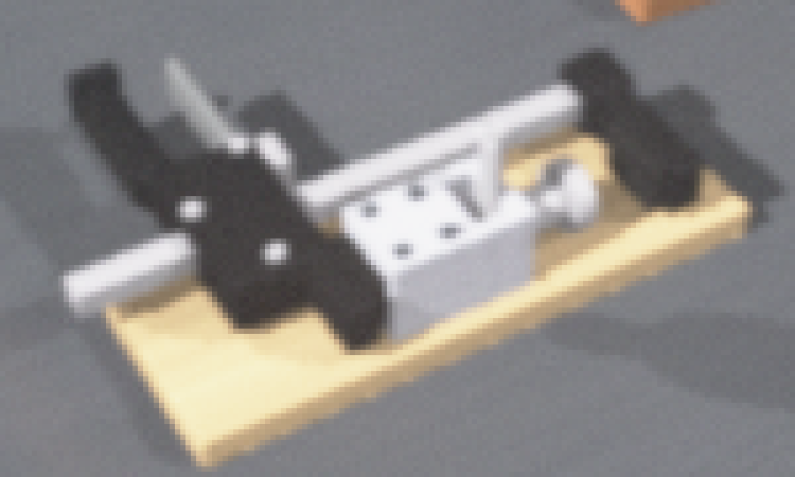

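View pics/sd1.png

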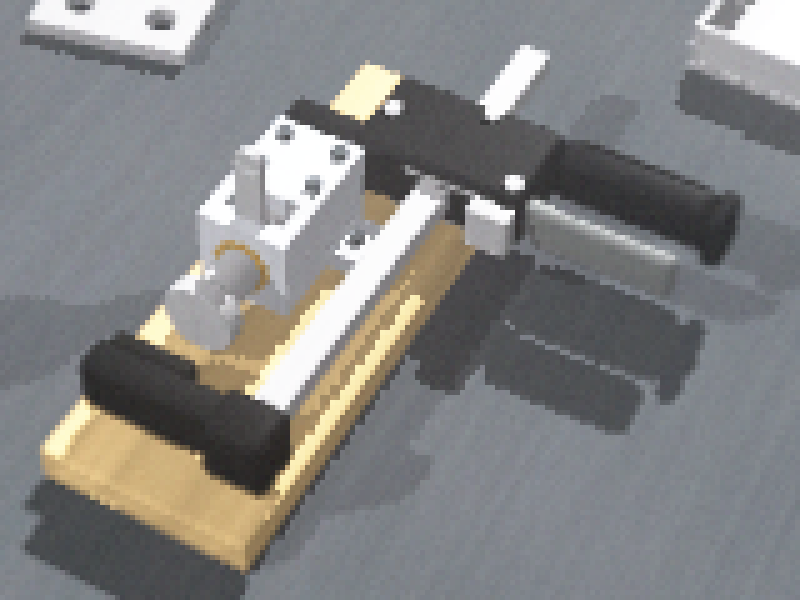

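```bash
cat > fit.py <<'E'
from h import *
sc=lambda u,v:(185+u/5.3-.4,155+v/5.3-.4)
sd=lambda u,v:(190+u/5-.4,165+v/5-.4)
obs=[('scene',(95,-70,20),sc(200,440)),('scene',(95,250,20),sc(748,207)),('scene',(85,120,70),sc(533,213)),('scene',(85,40,70),sc(390,280)),('scene',(35,40,70),sc(343,205)),
('side',(85,120,70),sd(198,208)),('side',(35,120,70),sd(288,243)),('side',(35,40,70),sd(365,150)),('side',(95,250,20),sd(42,450)),('side',(-20,250,20),sd(247,546)),('side',(95,250,0),sd(42,470)),('side',(-20,250,0),sd(247,572)),('scene',(95,-70,0),sc(205,466)),('scene',(95,250,0),sc(745,235))]
P={c:env.camera_params(c) for c in ('scene','side')}
def res(q,o=obs): return np.concatenate([(proj(fx(m,q),c,P[c])[0]-np.array(u)) for c,m,u in o])
if __name__=="__main__":
    best=None
    for a in np.arange(-3,3,.5):
        s=least_squares(res,[.55,0,a],loss='soft_l1')
        if best is None or s.cost<best.cost: best=s
    print(best.x,best.cost); print(res(best.x).reshape(-1,2).round(1))
    for c in P:
        s=least_squares(lambda q:res(q,[o for o in obs if o[0]==c]),best.x); print(c,s.x,s.cost)
    q=best.x; np.save('pose.npy',q)
    for n,m in dict(gripback=(-90,-33,45),blade=(-85,28,45),tab=(-36,43,45),slot=(60,101,70),ear=(60,110,96),).items(): print(n,fx(m,q).round(4))
    for c,(x0,y0,x1,y1),f in (('scene',(185,155,335,245),5.3),('side',(190,165,350,285),5)):
        im=cv2.imread(f'pics/{c}1.png')[y0:y1,x0:x1]; im=cv2.resize(im,None,fx=f,fy=f,interpolation=3)
        def box(xa,xb,ya,yb,za,zb,col):
            k=[(x,y,z) for x in (xa,xb) for y in (ya,yb) for z in (za,zb)]
            u=((proj(fx(k,q),c)+.5-[x0,y0])*f).astype(int)
            for i in range(8):
                for j in range(i):
                    if bin(i^j).count('1')==1: cv2.line(im,u[i].tolist(),u[j].tolist(),col,1)
        box(-20,95,-70,250,0,20,(0,0,255));box(35,85,40,120,20,70,(0,255,0));box(-48,50,-29,29,27,63,(255,0,0));box(-134,-46,-33,-11,30,60,(255,0,255));box(-144,-132,-35,-5,30,60,(255,0,255));box(-124,-46,18,28,32,58,(0,255,255));box(-48,-24,31,43,32,58,(255,255,0))
        box(52.5,67.5,107,112,70,115,(0,128,255))
        cv2.imwrite(f'pics/{c}_ov.png',im)
E
python3 fit.py
```

```text
[ 0.52728267 -0.06673345 -0.02361627] 4.798257949750364
[[-0.4  1. ]
 [ 0.1  0.6]
 [ 0.1  0.4]
 [ 0.1 -1.3]
 [-0.5  1. ]
 [ 0.2  1. ]
 [-0.4  1.2]
 [ 0.2  0. ]
 [-0.5 -0.2]
 [-0.2  0.6]
 [ 0.4  1. ]
 [ 0.1  0.4]
 [-0.7  1.2]
 [-0.2  0.4]]
scene [ 0.52598657 -0.06517842 -0.02463837] 2.334469506129082
side [ 0.5283444  -0.06832957 -0.02236674] 1.2040404642719105
gripback [[ 0.4365 -0.0976  0.045 ]]
blade [[ 0.443  -0.0367  0.045 ]]
tab [[ 0.4923 -0.0229  0.045 ]]
slot [[0.5897 0.0328 0.07  ]]
ear [[0.5899 0.0418 0.096 ]]
```

View pics/scene_ov.png

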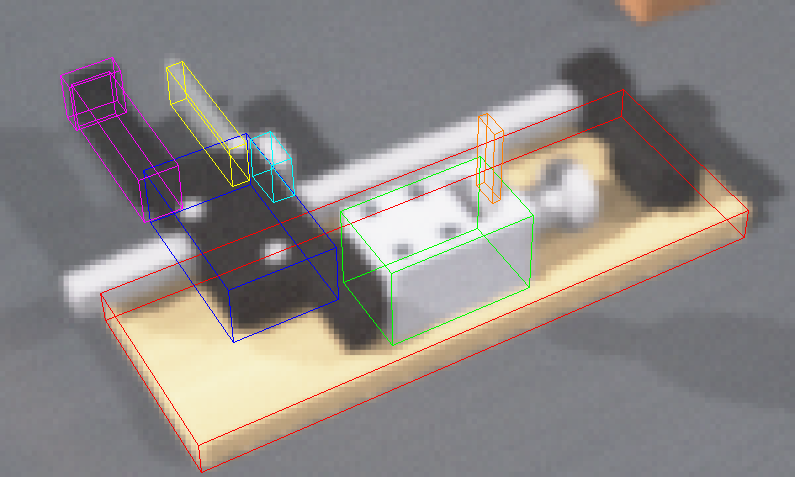

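View pics/side_ov.png

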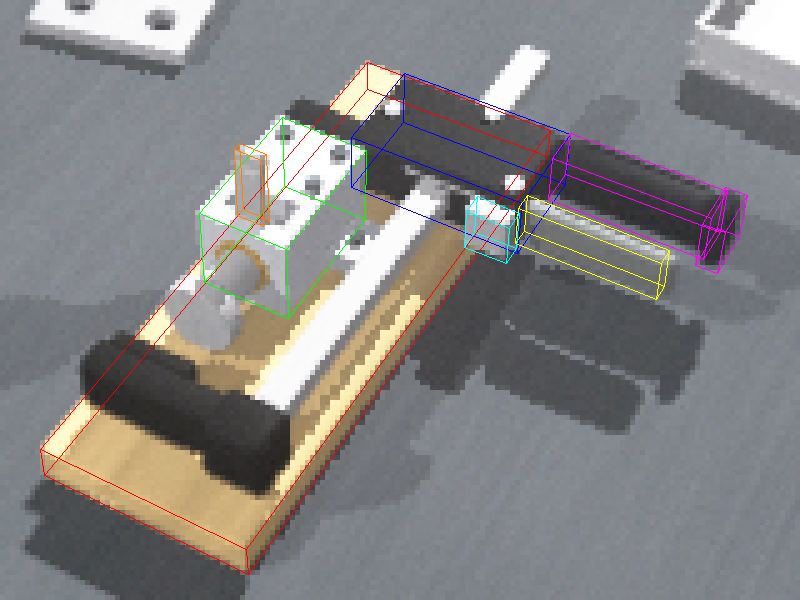

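>>> {"fn": "play_rows", "kwargs": {"plan": [{"rz": 0.18, "grip": 0}, {"rz": 0.18, "grip": 0}, {"dx": 0.0264, "dy": -0.0468, "grip": 0}, {"dx": 0.0264, "dy": -0.0468, "grip": 0}, {"dx": 0.0264, "dy": -0.0468, "grip": 0}, {"dx": 0.0264, "dy": -0.0468, "grip": 0}, {"dx": 0.0264, "dy": -0.0468, "grip": 0}, {"dx": 0.0264, "dy": -0.0468, "grip": 0}, {"dx": 0.0264, "dy": -0.0468, "grip": 0}, {"dx": 0.0264, "dy": -0.0468, "grip": 0}, {"dx": 0.0264, "dy": -0.0468, "grip": 0}, {"dx": 0.0264, "dy": -0.0468, "grip": 0}, {"grip": 0}]}}

```text
$.plan[0]: bad value
```

```bash
cat >> h.py <<'E'
def ff():
    q=np.load('pose.npy');o=env.get_obs();x,y,a=q
    d=np.array(o['tool_pos'])-[x,y,0];c,s=np.cos(a),np.sin(a)
    M=np.array([[c,s,0],[-s,c,0],[0,0,1]])
    Rt=R.from_quat(o['ee_rot']).as_matrix()
    print('t',round(o['clock'],2),'TCP_fix mm',(M@d*1000).round(1),'tool axes in fix x',(M@Rt[:,0]).round(3),'z',(M@Rt[:,2]).round(3),'F_fix',(M@o['contact_force']).round(1),'gap',round(o['finger_gap'],4))
E
python3 - <<'E'
from h import *
ff()
im=env.capture('wrist');cv2.imwrite('pics/w2.png',im[:,:,::-1])
p=env.camera_params('wrist');Rm=cv2.Rodrigues(np.array(p['rvec']))[0];print('cam',-Rm.T@np.array(p['tvec']))
E
```

```text
t 1.45 TCP_fix mm [-351.9 -413.4  231.3] tool axes in fix x [0.935 0.354 0.   ] z [ 0. -0. -1.] F_fix [-0.2 -0.1 -0.2] gap 0.0853
cam [ 0.22935138 -0.447874    0.37440676]
```

View pics/w2.png

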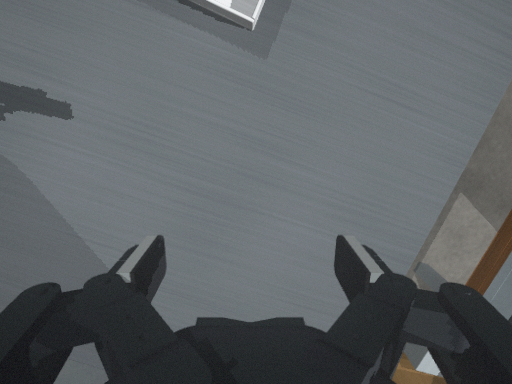

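>>> {"fn": "play_rows", "kwargs": {"plan": [{"rx": 0, "ry": 0, "rz": 0.18, "dx": 0, "dy": 0, "dz": 0, "grip": 0.0}, {"rx": 0, "ry": 0, "rz": 0.18, "dx": 0, "dy": 0, "dz": 0, "grip": 0.0}, {"rx": 0, "ry": 0, "rz": 0, "dx": 0.0264, "dy": -0.0468, "dz": 0, "grip": 0.0}, {"rx": 0, "ry": 0, "rz": 0, "dx": 0.0264, "dy": -0.0468, "dz": 0, "grip": 0.0}, {"rx": 0, "ry": 0, "rz": 0, "dx": 0.0264, "dy": -0.0468, "dz": 0, "grip": 0.0}, {"rx": 0, "ry": 0, "rz": 0, "dx": 0.0264, "dy": -0.0468, "dz": 0, "grip": 0.0}, {"rx": 0, "ry": 0, "rz": 0, "dx": 0.0264, "dy": -0.0468, "dz": 0, "grip": 0.0}, {"rx": 0, "ry": 0, "rz": 0, "dx": 0.0264, "dy": -0.0468, "dz": 0, "grip": 0.0}, {"rx": 0, "ry": 0, "rz": 0, "dx": 0.0264, "dy": -0.0468, "dz": 0, "grip": 0.0}, {"rx": 0, "ry": 0, "rz": 0, "dx": 0.0264, "dy": -0.0468, "dz": 0, "grip": 0.0}, {"rx": 0, "ry": 0, "rz": 0, "dx": 0.0264, "dy": -0.0468, "dz": 0, "grip": 0.0}, {"rx": 0, "ry": 0, "rz": 0, "dx": 0.0264, "dy": -0.0468, "dz": 0, "grip": 0.0}, {"rx": 0, "ry": 0, "rz": 0, "dx": 0, "dy": 0, "dz": 0, "grip": 0.0}]}}

```text
clock: 3.12
tool_pos: [0.4411, -0.0073, 0.231]
ee_rot: [1.0, -0.007, -0.0, -0.0]
contact_force: [-1.8, -0.8, -0.7]
finger_gap: 0.0001
```

```bash
python3 - <<'E'
from h import *
ff()
im=env.capture('wrist');cv2.imwrite('pics/w3.png',im[:,:,::-1])
E
```

```text
t 3.12 TCP_fix mm [-87.5  57.4 231. ] tool axes in fix x [ 1.     0.009 -0.   ] z [-0.     0.001 -1.   ] F_fix [-1.8 -0.8 -0.7] gap 0.0001
```

View pics/w3.png

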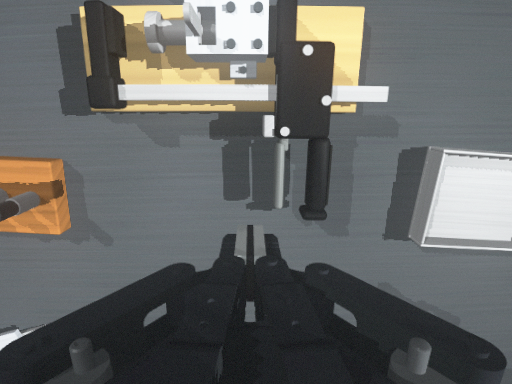

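```bash
python3 - <<'E'
from h import *
import fit
fit.P['wrist']=env.camera_params('wrist')
im=cv2.imread('pics/w3.png')
w=[('wrist',(35,120,70),(187,53.5)),('wrist',(35,40,70),(269,53.5)),('wrist',(-20,250,20),(92.5,109)),('wrist',(-20,-70,20),(356,109.5)),('wrist',(95,-70,20),(361.5,8))]
q0=np.load('pose.npy')
print(fit.res(q0,w).reshape(-1,2).round(1))
s=least_squares(lambda q:fit.res(q,w),q0);print(s.x,s.cost)
s=least_squares(lambda q:fit.res(q,w+fit.obs),q0,loss='soft_l1');print(s.x,s.cost);q=s.x
np.save('pose.npy',q);ff()
big=cv2.resize(im[0:260,60:410],None,fx=2.2,fy=2.2,interpolation=3)
def box(xa,xb,ya,yb,za,zb,col):
    k=[(x,y,z) for x in (xa,xb) for y in (ya,yb) for z in (za,zb)]
    u=((proj(fx(k,q),'wrist')+.5-[60,0])*2.2).astype(int)
    for i in range(8):
        for j in range(i):
            if bin(i^j).count('1')==1: cv2.line(big,u[i].tolist(),u[j].tolist(),col,1)
box(-20,95,-70,250,0,20,(0,0,255));box(35,85,40,120,20,70,(0,255,0));box(-134,-46,-33,-11,30,60,(255,0,255));box(-124,-46,18,28,32,58,(0,255,255));box(-48,-24,31,43,32,58,(255,255,0))
box(-98.5,-76.5,43,72,31,90,(255,255,255))
cv2.imwrite('pics/w3ov.png',big)
E
```

```text
[[-0.6 -1.4]
 [-1.2 -1.1]
 [-2.   1.2]
 [-0.4  1.6]
 [ 3.6 -3.4]]
[ 0.52636634 -0.06686725 -0.02446771] 17.011790118925266
[ 0.52648839 -0.06705928 -0.02629299] 14.02110736369966
t 3.17 TCP_fix mm [-87.7  56.  231.1] tool axes in fix x [ 1.     0.007 -0.001] z [-0.001  0.    -1.   ] F_fix [-0.5  0.1  0. ] gap 0.0002
```

View pics/w3ov.png

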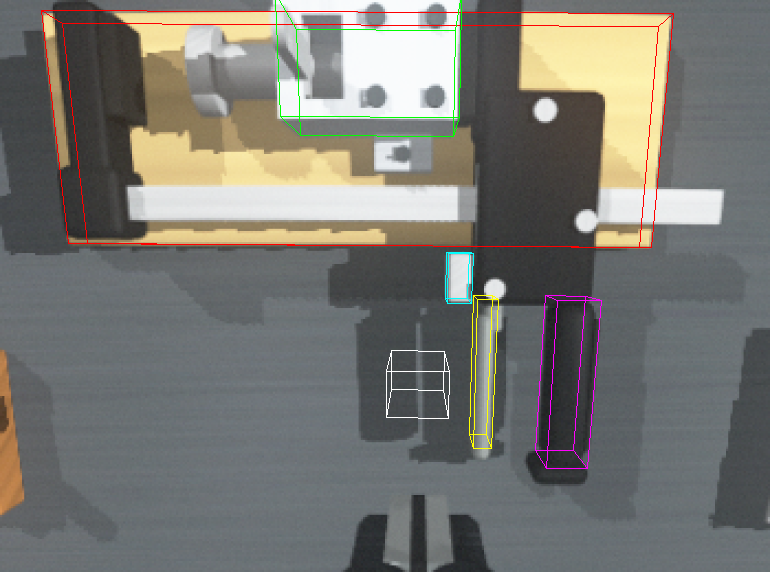

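>>> {"fn": "play_rows", "kwargs": {"plan": [{"rx": 0, "ry": 0, "rz": 0, "dx": 0, "dy": 0, "dz": 0.05, "grip": 0}, {"rx": 0, "ry": 0, "rz": 0, "dx": 0, "dy": 0, "dz": 0.05, "grip": 0}, {"rx": 0, "ry": 0, "rz": 0, "dx": 0, "dy": 0, "dz": 0.05, "grip": 0}, {"rx": 0, "ry": 0, "rz": 0, "dx": 0, "dy": 0, "dz": 0.05, "grip": 0}, {"rx": 0, "ry": 0, "rz": 0, "dx": 0, "dy": 0.01, "dz": 0, "grip": 0}, {"rx": 0, "ry": 0, "rz": 0, "dx": 0, "dy": 0.01, "dz": 0, "grip": 0}, {"rx": 0, "ry": 0, "rz": 0, "dx": 0, "dy": 0.005, "dz": 0, "grip": 0}, {"rx": 0, "ry": 0, "rz": 0, "dx": 0, "dy": 0, "dz": 0, "grip": 0}]}}

```text
clock: 4.18
tool_pos: [0.4402, -0.0359, 0.0334]
ee_rot: [1.0, -0.012, 0.001, -0.0]
contact_force: [-2.2, 3.7, -1.5]
finger_gap: -0.0002
```

```bash
python3 - <<'E'
from h import *
ff()
im=env.capture('wrist');cv2.imwrite('pics/w4.png',im[:,:,::-1])
E
```

```text
t 4.17 TCP_fix mm [-87.1  28.9  33.4] tool axes in fix x [1.    0.003 0.002] z [ 0.002  0.001 -1.   ] F_fix [-2.3  3.7 -1.5] gap -0.0002
```

View pics/w4.png

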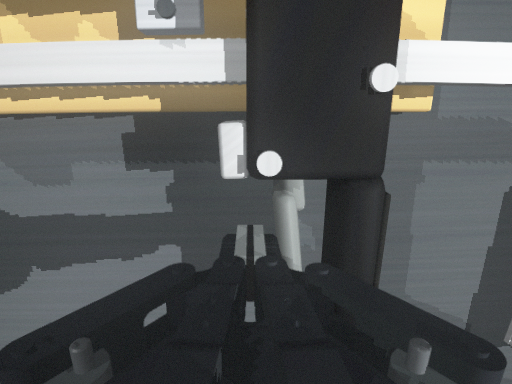

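>>> {"fn": "play_rows", "kwargs": {"plan": [{"rx": 0, "ry": 0, "rz": 0, "dx": 0, "dy": 0.008, "dz": 0, "grip": 0}, {"rx": 0, "ry": 0, "rz": 0, "dx": 0, "dy": 0.004, "dz": 0, "grip": 0}, {"rx": 0, "ry": 0, "rz": 0, "dx": 0, "dy": 0.0, "dz": 0, "grip": 0}]}}

```text
clock: 4.6
tool_pos: [0.4398, -0.0475, 0.033]
ee_rot: [1.0, -0.011, 0.001, -0.0]
contact_force: [-3.8, 4.7, 1.2]
finger_gap: 0.0002
```

```bash
python3 - <<'E'
from h import *
ff()
im=env.capture('side');cv2.imwrite('pics/s5.png',cv2.resize(im[165:285,190:350,::-1],None,fx=5,fy=5,interpolation=3))
E
```

```text
t 4.6 TCP_fix mm [-87.2  17.3  33. ] tool axes in fix x [1.    0.004 0.002] z [ 0.002  0.001 -1.   ] F_fix [-4.   4.6  1.2] gap 0.0002
```

View pics/s5.png

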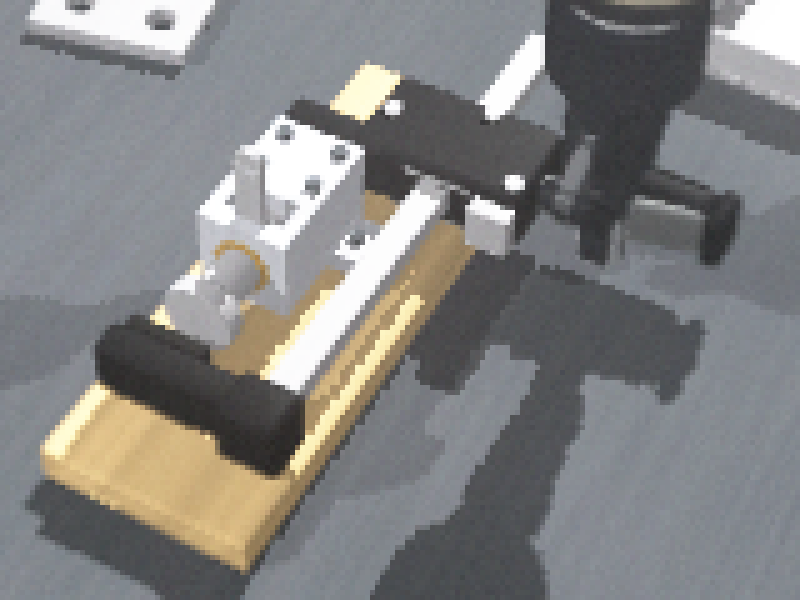

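>>> {"fn": "play_rows", "kwargs": {"plan": [{"rx": 0, "ry": 0, "rz": 0, "dx": 0, "dy": 0.002, "dz": 0, "grip": 0}, {"rx": 0, "ry": 0, "rz": 0, "dx": 0, "dy": -0.016, "dz": 0, "grip": 0}, {"rx": 0, "ry": 0, "rz": 0, "dx": 0, "dy": -0.017, "dz": 0, "grip": 0}, {"rx": 0, "ry": 0, "rz": 0, "dx": 0, "dy": 0, "dz": 0, "grip": 0}, {"rx": 0, "ry": 0, "rz": 0, "dx": 0, "dy": 0, "dz": 0, "grip": 0}, {"rx": 0, "ry": 0, "rz": 0, "dx": 0, "dy": 0.011, "dz": 0, "grip": 0}, {"rx": 0, "ry": 0, "rz": 0, "dx": 0, "dy": 0.011, "dz": 0, "grip": 0}, {"rx": 0, "ry": 0, "rz": 0, "dx": 0, "dy": 0.01, "dz": 0, "grip": 0}, {"rx": 0, "ry": 0, "rz": 0, "dx": 0, "dy": 0, "dz": 0, "grip": 0}]}}

```text
clock: 5.78
tool_pos: [0.4382, -0.0488, 0.0311]
ee_rot: [1.0, -0.012, -0.001, -0.001]
contact_force: [-4.1, 4.3, 1.9]
finger_gap: -0.0001
```

```bash
cat >> h.py <<'E'
def side(n):
    ff(); im=env.capture('side');cv2.imwrite(f'pics/{n}.png',cv2.resize(im[165:285,190:350,::-1],None,fx=5,fy=5,interpolation=3))
E
python3 -c "
from h import *
side('s6')"
```

```text
t 5.78 TCP_fix mm [-88.7  15.9  31.1] tool axes in fix x [ 1.     0.003 -0.002] z [-0.002  0.001 -1.   ] F_fix [-4.2  4.2  1.9] gap -0.0001
```

View pics/s6.png

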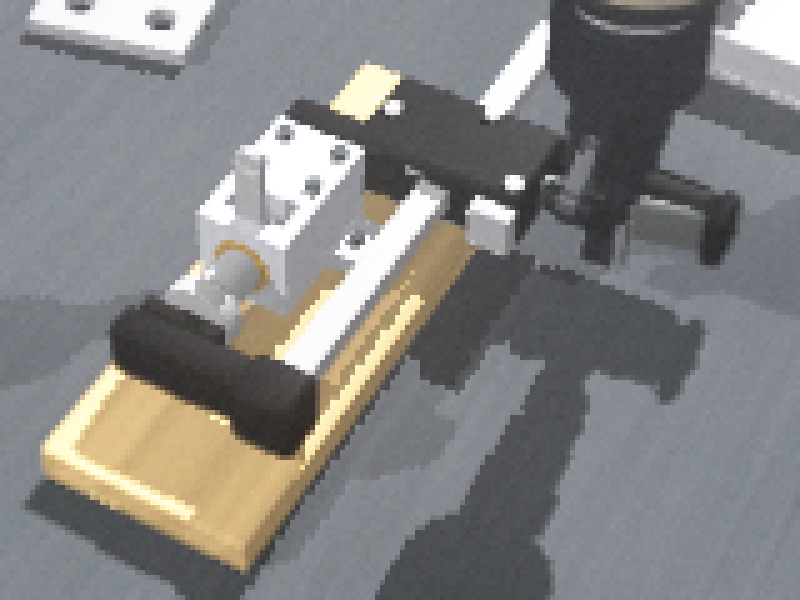

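>>> {"fn": "play_rows", "kwargs": {"plan": [{"rx": 0, "ry": 0, "rz": 0, "dx": 0, "dy": -0.016, "dz": 0, "grip": 0}, {"rx": 0, "ry": 0, "rz": 0, "dx": 0, "dy": -0.016, "dz": 0, "grip": 0}, {"rx": 0, "ry": 0, "rz": 0, "dx": 0, "dy": 0, "dz": 0, "grip": 0}, {"rx": 0, "ry": 0, "rz": 0, "dx": 0, "dy": 0, "dz": 0, "grip": 0}, {"rx": 0, "ry": 0, "rz": 0, "dx": 0, "dy": 0.011, "dz": 0, "grip": 0}, {"rx": 0, "ry": 0, "rz": 0, "dx": 0, "dy": 0.011, "dz": 0, "grip": 0}, {"rx": 0, "ry": 0, "rz": 0, "dx": 0, "dy": 0.01, "dz": 0, "grip": 0}, {"rx": 0, "ry": 0, "rz": 0, "dx": 0, "dy": 0, "dz": 0, "grip": 0}]}}

```text
clock: 6.82
tool_pos: [0.4381, -0.0484, 0.0309]
ee_rot: [1.0, -0.011, -0.001, -0.001]
contact_force: [-4.1, 8.8, 2.2]
finger_gap: 0.0
```

```bash
python3 -c "
from h import *
side('s7')"
```

```text
t 6.83 TCP_fix mm [-88.8  16.4  30.9] tool axes in fix x [ 1.     0.003 -0.002] z [-0.002  0.002 -1.   ] F_fix [-4.3  8.7  2.2] gap 0.0
```

View pics/s7.png

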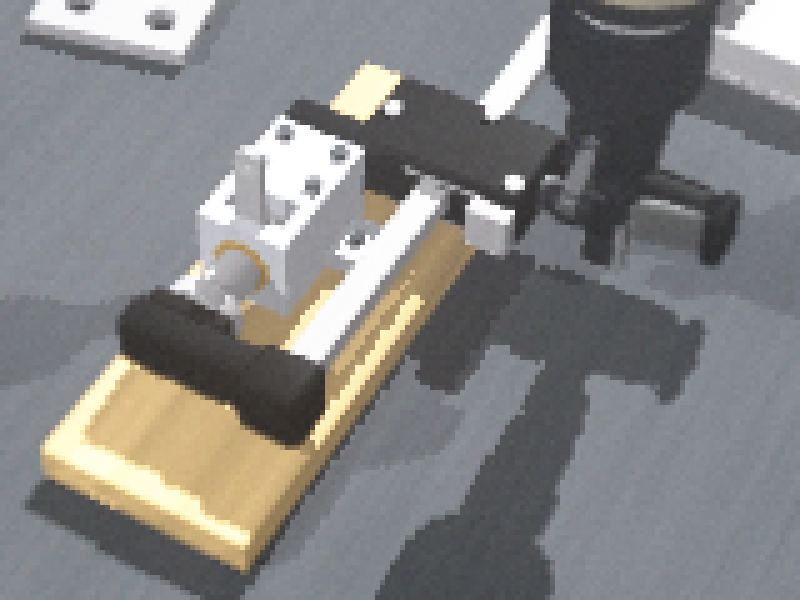

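>>> {"fn": "play_rows", "kwargs": {"plan": [{"rx": 0, "ry": 0, "rz": 0, "dx": 0, "dy": -0.016, "dz": 0, "grip": 0}, {"rx": 0, "ry": 0, "rz": 0, "dx": 0, "dy": -0.016, "dz": 0, "grip": 0}, {"rx": 0, "ry": 0, "rz": 0, "dx": 0, "dy": 0, "dz": 0, "grip": 0}, {"rx": 0, "ry": 0, "rz": 0, "dx": 0, "dy": 0, "dz": 0, "grip": 0}, {"rx": 0, "ry": 0, "rz": 0, "dx": 0, "dy": 0.011, "dz": 0, "grip": 0}, {"rx": 0, "ry": 0, "rz": 0, "dx": 0, "dy": 0.011, "dz": 0, "grip": 0}, {"rx": 0, "ry": 0, "rz": 0, "dx": 0, "dy": 0.01, "dz": 0, "grip": 0}, {"rx": 0, "ry": 0, "rz": 0, "dx": 0, "dy": 0, "dz": 0, "grip": 0}]}}

```text
clock: 7.88
tool_pos: [0.437, -0.0475, 0.0309]
ee_rot: [1.0, -0.011, -0.002, -0.002]
contact_force: [-12.0, 17.4, 11.7]
finger_gap: 0.0
```

```bash
python3 -c "
from h import *
side('s8')"
```

```text
t 7.88 TCP_fix mm [-89.9  17.2  30.9] tool axes in fix x [ 1.     0.004 -0.003] z [-0.004  0.004 -1.   ] F_fix [-12.5  17.1  11.7] gap 0.0
```

View pics/s8.png

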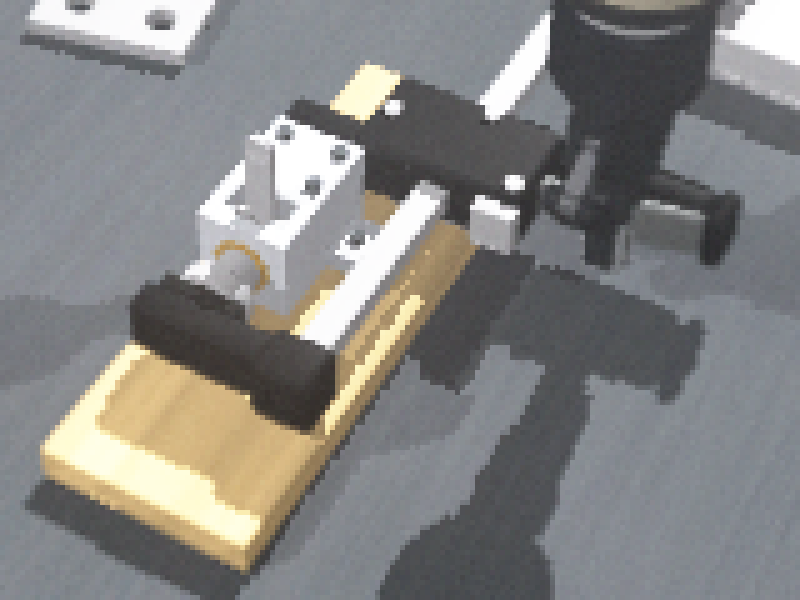

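>>> {"fn": "play_rows", "kwargs": {"plan": [{"rx": 0, "ry": 0, "rz": 0, "dx": 0, "dy": -0.016, "dz": 0, "grip": 0}, {"rx": 0, "ry": 0, "rz": 0, "dx": 0, "dy": -0.016, "dz": 0, "grip": 0}, {"rx": 0, "ry": 0, "rz": 0, "dx": 0, "dy": -0.005, "dz": 0, "grip": 0}, {"rx": 0, "ry": 0, "rz": 0, "dx": 0, "dy": 0, "dz": 0, "grip": 0}]}}

```text
clock: 8.43
tool_pos: [0.4401, -0.011, 0.0313]
ee_rot: [1.0, -0.011, 0.0, 0.0]
contact_force: [-0.0, 0.6, 0.6]
finger_gap: 0.0001
```

```bash
python3 -c "
from h import *
side('s9')"
```

```text
t 8.43 TCP_fix mm [-87.8  53.8  31.3] tool axes in fix x [1.    0.005 0.   ] z [ 0. -0. -1.] F_fix [-0.   0.6  0.6] gap 0.0001
```

View pics/s9.png

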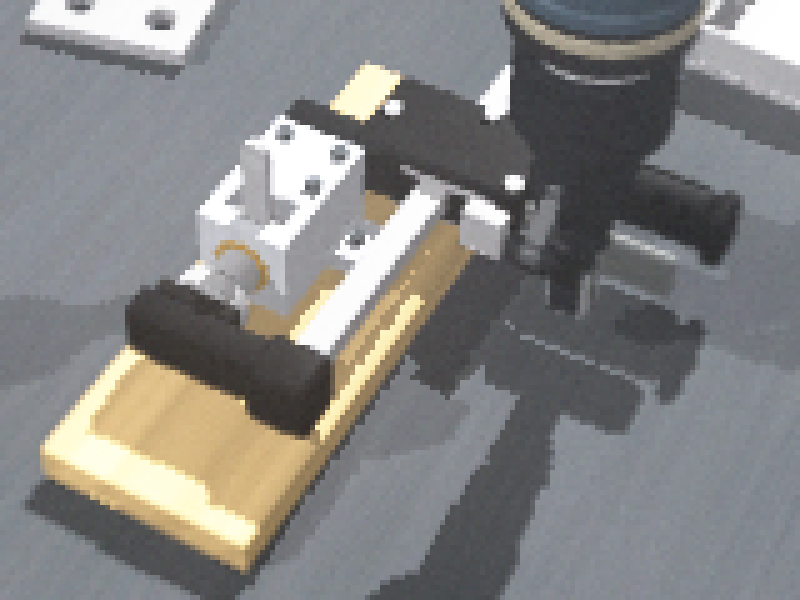

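>>> {"fn": "play_rows", "kwargs": {"plan": [{"rx": 0, "ry": 0, "rz": 0, "dx": 0, "dy": 0, "dz": -0.055, "grip": 0.04}, {"rx": 0, "ry": 0, "rz": 0, "dx": 0, "dy": 0, "dz": -0.055, "grip": 0.04}, {"rx": 0, "ry": 0, "rz": 0, "dx": 0, "dy": 0, "dz": -0.055, "grip": 0.04}, {"rx": 0, "ry": 0, "rz": 0, "dx": 0.037, "dy": -0.0128, "dz": 0, "grip": 0.04}, {"rx": 0, "ry": 0, "rz": 0, "dx": 0.037, "dy": -0.0128, "dz": 0, "grip": 0.04}, {"rx": 0, "ry": 0, "rz": 0, "dx": 0.037, "dy": -0.0128, "dz": 0, "grip": 0.04}, {"rx": 0, "ry": 0, "rz": 0, "dx": 0.037, "dy": -0.0128, "dz": 0, "grip": 0.04}, {"rx": 0, "ry": 0, "rz": 0.1745, "dx": 0, "dy": 0, "dz": 0, "grip": 0.04}, {"rx": 0, "ry": 0, "rz": 0.1745, "dx": 0, "dy": 0, "dz": 0, "grip": 0.04}, {"rx": 0, "ry": 0, "rz": 0.1745, "dx": 0, "dy": 0, "dz": 0, "grip": 0.04}, {"rx": 0, "ry": 0, "rz": 0.1745, "dx": 0, "dy": 0, "dz": 0, "grip": 0.04}, {"rx": 0, "ry": 0, "rz": 0.1745, "dx": 0, "dy": 0, "dz": 0, "grip": 0.04}, {"rx": 0, "ry": 0, "rz": 0.1745, "dx": 0, "dy": 0, "dz": 0, "grip": 0.04}, {"rx": 0, "ry": 0, "rz": 0.1745, "dx": 0, "dy": 0, "dz": 0, "grip": 0.04}, {"rx": 0, "ry": 0, "rz": 0.1745, "dx": 0, "dy": 0, "dz": 0, "grip": 0.04}, {"rx": 0, "ry": 0, "rz": 0.1745, "dx": 0, "dy": 0, "dz": 0, "grip": 0.04}, {"rx": 0, "ry": 0, "rz": 0, "dx": 0, "dy": 0, "dz": 0, "grip": 0.04}]}}

```text
clock: 10.6
tool_pos: [0.4048, -0.3381, 0.1974]
ee_rot: [0.884, -0.427, -0.053, -0.181]
contact_force: [0.9, -0.0, 0.5]
finger_gap: 0.0402
```

```bash
python3 -c "
from h import *
ff()
for c in ('wrist','scene'):
    im=env.capture(c);cv2.imwrite(f'pics/{c}10.png',im[:,:,::-1])
np.save('wp10.npy',env.camera_params('wrist'),allow_pickle=True)
im=cv2.imread('pics/scene10.png')[155:245,185:335]; cv2.imwrite('pics/sc10.png',cv2.resize(im,None,fx=5.3,fy=5.3,interpolation=3))
"
```

```text
t 10.6 TCP_fix mm [-114.5 -274.1  197.4] tool axes in fix x [ 0.648 -0.72  -0.249] z [ 0.05   0.366 -0.929] F_fix [ 0.9 -0.   0.5] gap 0.0402
```

View pics/wrist10.png

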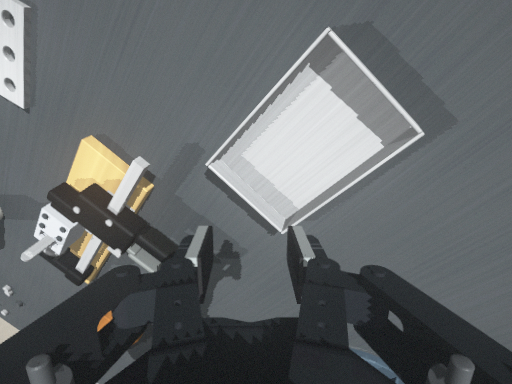

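View pics/sc10.png

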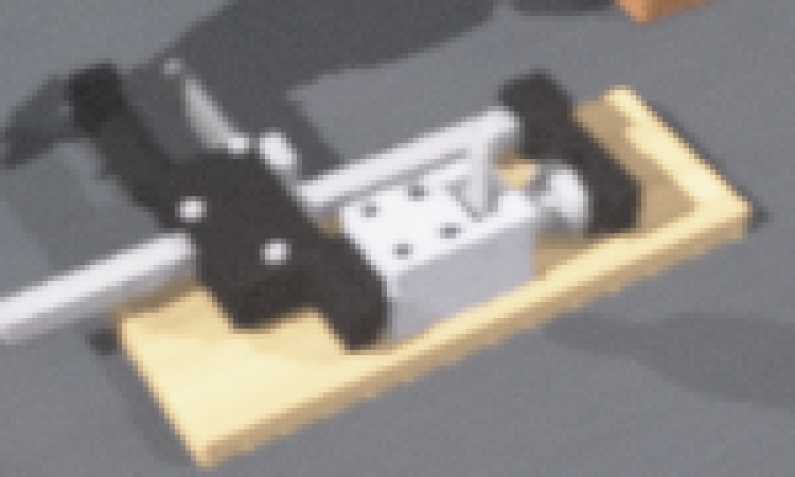

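```bash
python3 -c "
from h import *
o=env.get_obs();print(np.round(o['joint_pos'],3),np.round(o['tool_pos'],3),R.from_quat(o['ee_rot']).as_matrix().round(3))
"
```

```text
[-0.86   0.501  0.225  1.545  0.287  3.14 ] [ 0.407 -0.336  0.198] [[ 0.633 -0.772  0.059]
 [-0.734 -0.574  0.364]
 [-0.247 -0.274 -0.929]]
```

```bash
cat >> h.py <<'E'
def to(fxyz_mm,yaw_fix,up_first=False):
    """print rotvec (tool) to upright w/ same heading, then rz to yaw, then the shift in final tool axes"""
    q=np.load('pose.npy');o=env.get_obs()
    Rt=R.from_quat(o['ee_rot']).as_matrix(); z=np.array([0,0,-1.])
    ax=np.cross(Rt[:,2],z); s=np.linalg.norm(ax); rv=ax/s*np.arcsin(s) if s>1e-9 else ax
    Ru=R.from_rotvec(rv).as_matrix()@Rt
    print('upright rotvec tool',(Rt.T@rv).round(4))
    yaw=np.arctan2(Ru[1,0],Ru[0,0]); d=(yaw_fix+q[2]-yaw+np.pi)%(2*np.pi)-np.pi
    print('rz',round(-d,4))
    Rf=R.from_euler('z',d).as_matrix()@Ru
    t=fx(fxyz_mm,q)[0]; print('world target',t.round(4),'shift final axes mm',(Rf.T@(t-o['tool_pos'])*1000).round(1))
E
python3 -c "
from h import *
to((60,105,200),np.pi/2)"
```

```text
upright rotvec tool [-0.2808  0.253  -0.    ]
rz -2.4395
world target [0.5892 0.0363 0.2   ] shift final axes mm [377.1 172.5  -2.2]
```

>>> {"fn": "play_rows", "kwargs": {"plan": [{"rx": -0.0936, "ry": 0.0843, "rz": 0, "dx": 0, "dy": 0, "dz": 0, "grip": 0.04}, {"rx": -0.0936, "ry": 0.0843, "rz": 0, "dx": 0, "dy": 0, "dz": 0, "grip": 0.04}, {"rx": -0.0936, "ry": 0.0843, "rz": 0, "dx": 0, "dy": 0, "dz": 0, "grip": 0.04}, {"rx": 0, "ry": 0, "rz": -0.1743, "dx": 0, "dy": 0, "dz": 0, "grip": 0.04}, {"rx": 0, "ry": 0, "rz": -0.1743, "dx": 0, "dy": 0, "dz": 0, "grip": 0.04}, {"rx": 0, "ry": 0, "rz": -0.1743, "dx": 0, "dy": 0, "dz": 0, "grip": 0.04}, {"rx": 0, "ry": 0, "rz": -0.1743, "dx": 0, "dy": 0, "dz": 0, "grip": 0.04}, {"rx": 0, "ry": 0, "rz": -0.1743, "dx": 0, "dy": 0, "dz": 0, "grip": 0.04}, {"rx": 0, "ry": 0, "rz": -0.1743, "dx": 0, "dy": 0, "dz": 0, "grip": 0.04}, {"rx": 0, "ry": 0, "rz": -0.1743, "dx": 0, "dy": 0, "dz": 0, "grip": 0.04}, {"rx": 0, "ry": 0, "rz": -0.1743, "dx": 0, "dy": 0, "dz": 0, "grip": 0.04}, {"rx": 0, "ry": 0, "rz": -0.1743, "dx": 0, "dy": 0, "dz": 0, "grip": 0.04}, {"rx": 0, "ry": 0, "rz": -0.1743, "dx": 0, "dy": 0, "dz": 0, "grip": 0.04}, {"rx": 0, "ry": 0, "rz": -0.1743, "dx": 0, "dy": 0, "dz": 0, "grip": 0.04}, {"rx": 0, "ry": 0, "rz": -0.1743, "dx": 0, "dy": 0, "dz": 0, "grip": 0.04}, {"rx": 0, "ry": 0, "rz": -0.1743, "dx": 0, "dy": 0, "dz": 0, "grip": 0.04}, {"rx": 0, "ry": 0, "rz": -0.1743, "dx": 0, "dy": 0, "dz": 0, "grip": 0.04}]}}

```text
clock: 12.82
tool_pos: [0.3695, -0.3695, 0.1984]
ee_rot: [0.685, 0.728, 0.025, 0.001]
contact_force: [1.0, -0.4, 0.4]
finger_gap: 0.0401
```

```bash
python3 -c "
from h import *
ff();to((60,105,200),np.pi/2);print(np.round(env.get_obs()['joint_pos'],3))
im=env.capture('wrist');cv2.imwrite('pics/w11.png',im[:,:,::-1])"
```

```text
t 12.82 TCP_fix mm [-149.  -306.4  198.4] tool axes in fix x [-0.087  0.996  0.033] z [ 0.035  0.036 -0.999] F_fix [ 1.1 -0.4  0.4] gap 0.0401
upright rotvec tool [ 0.0383 -0.0326  0.    ]
rz 0.087
world target [0.5892 0.0363 0.2   ] shift final axes mm [411.4 209.   -1.6]
[-0.816  0.267 -0.048  1.256  0.05   0.694]
```

View pics/w11.png

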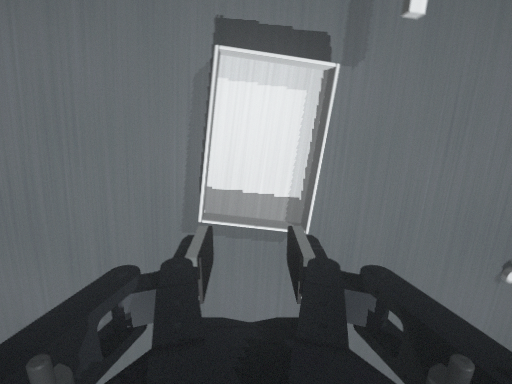

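```bash
python3 -c "
from h import *
w=unproj([(217,47),(339,66),(307,233),(200,222)],'wrist',.032);print(w.round(3),w.mean(0).round(3))
print(np.linalg.norm(w[0]-w[1]),np.linalg.norm(w[1]-w[2]))"
```

```text
[[ 0.333 -0.235  0.032]
 [ 0.46  -0.243  0.032]
 [ 0.447 -0.428  0.032]
 [ 0.322 -0.422  0.032]] [ 0.39  -0.332  0.032]
0.12666619751928654 0.18596920404286932
```

>>> {"fn": "play_rows", "kwargs": {"plan": [{"rx": 0.0383, "ry": -0.0326, "rz": 0.087, "dx": 0, "dy": 0, "dz": 0, "grip": 0.04}, {"rx": 0, "ry": 0, "rz": 0, "dx": 0.0411, "dy": 0.0209, "dz": 0, "grip": 0.04}, {"rx": 0, "ry": 0, "rz": 0, "dx": 0.0411, "dy": 0.0209, "dz": 0, "grip": 0.04}, {"rx": 0, "ry": 0, "rz": 0, "dx": 0.0411, "dy": 0.0209, "dz": 0, "grip": 0.04}, {"rx": 0, "ry": 0, "rz": 0, "dx": 0.0411, "dy": 0.0209, "dz": 0, "grip": 0.04}, {"rx": 0, "ry": 0, "rz": 0, "dx": 0.0411, "dy": 0.0209, "dz": 0, "grip": 0.04}, {"rx": 0, "ry": 0, "rz": 0, "dx": 0.0411, "dy": 0.0209, "dz": 0, "grip": 0.04}, {"rx": 0, "ry": 0, "rz": 0, "dx": 0.0411, "dy": 0.0209, "dz": 0, "grip": 0.04}]}}

```text
clock: 13.88
tool_pos: [0.5256, -0.0854, 0.1988]
ee_rot: [0.72, 0.694, 0.0, -0.001]
contact_force: [1.2, -0.6, -0.2]
finger_gap: 0.0397
```

```bash
python3 -c "
from h import *
ff();to((60,105,200),np.pi/2);
im=env.capture('wrist');cv2.imwrite('pics/w12.png',im[:,:,::-1])"
```

```text
t 13.88 TCP_fix mm [ -0.4 -18.4 198.8] tool axes in fix x [0.009 1.    0.002] z [-0.001  0.002 -1.   ] F_fix [ 1.3 -0.6 -0.2] gap 0.0397
upright rotvec tool [-0.0014 -0.0022  0.    ]
rz -0.0093
world target [0.5892 0.0363 0.2   ] shift final axes mm [123.4  60.4  -1.2]
```

View pics/w12.png

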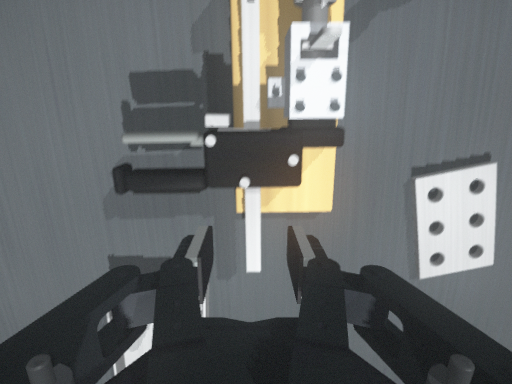

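>>> {"fn": "play_rows", "kwargs": {"plan": [{"rx": 0, "ry": 0, "rz": -0.009, "dx": 0.035, "dy": 0.03, "dz": 0, "grip": 0.04}, {"rx": 0, "ry": 0, "rz": 0, "dx": 0.035, "dy": 0.03, "dz": 0, "grip": 0.04}, {"rx": 0, "ry": 0, "rz": 0, "dx": 0, "dy": 0, "dz": 0, "grip": 0.04}]}}

```text
clock: 14.3
tool_pos: [0.5882, -0.0165, 0.198]
ee_rot: [0.715, 0.699, 0.0, -0.002]
contact_force: [-0.2, -0.4, -0.1]
finger_gap: 0.0398
```

```bash
python3 -c "
from h import *
ff()
im=env.capture('wrist')[:,:,::-1].copy();cv2.imwrite('pics/w13.png',im)
r=env.trace('wrist','keeper')
for q in r[:3]: print(q['confidence'],q['bbox'])
q=np.load('pose.npy')
for c,k in (((0,255,0),[(35,40,70),(85,40,70),(85,120,70),(35,120,70)]),((0,0,255),[(43,90.5,70),(77,90.5,70),(77,108.5,70),(43,108.5,70)]),((255,0,0),[(52.5,101,115),(67.5,101,115),(67.5,106,115),(52.5,106,115)])):
    pass
    u=proj(fx(k,q),'wrist');print(u.round(1).tolist())
    big=im if c[1]==255 else big
    cv2.polylines(im,[(u*8).astype(int)],True,c,1,8,3)
cv2.imwrite('pics/w13o.png',cv2.resize(im[40:240,150:400],None,fx=3,fy=3,interpolation=3))
"
```

```text
t 14.3 TCP_fix mm [ 60.3  52.2 198. ] tool axes in fix x [-0.003  1.     0.003] z [-0.002  0.003 -1.   ] F_fix [-0.2 -0.4 -0.1] gap 0.0398
0.67 [237.4, 124.3, 266.7, 133.5]
[[226.3, 193.7], [276.8, 193.9], [279.0, 110.2], [224.6, 110.1]]
[[233.7, 142.4], [269.7, 142.5], [270.1, 123.0], [233.5, 122.9]]
[[242.4, 134.9], [261.6, 135.0], [261.7, 128.5], [242.4, 128.4]]
```

View pics/w13o.png

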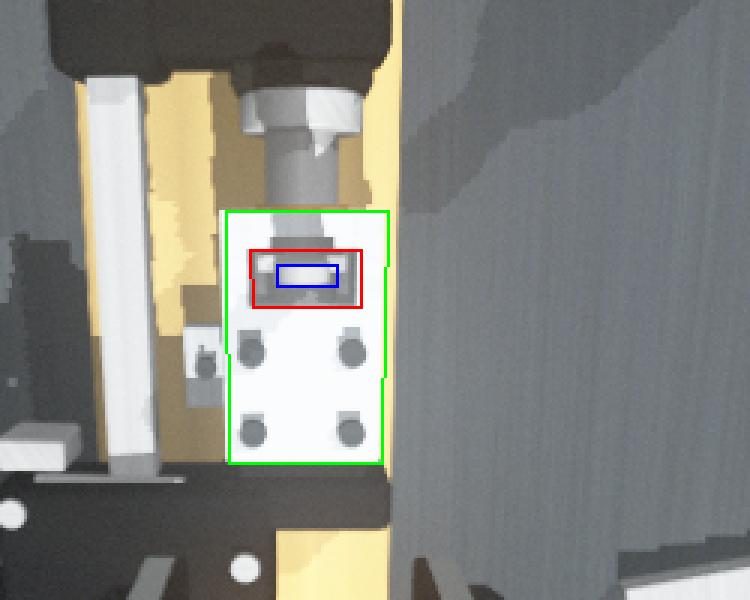

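>>> {"fn": "play_rows", "kwargs": {"plan": [{"rx": 0, "ry": 0, "rz": 0.003, "dx": 0.026, "dy": -0.001, "dz": 0, "grip": 0.04}, {"rx": 0, "ry": 0, "rz": 0, "dx": 0.026, "dy": 0, "dz": 0.02, "grip": 0.04}, {"rx": 0, "ry": 0, "rz": 0, "dx": 0, "dy": 0, "dz": 0.035, "grip": 0.04}, {"rx": 0, "ry": 0, "rz": 0, "dx": 0, "dy": 0, "dz": 0.035, "grip": 0.04}, {"rx": 0, "ry": 0, "rz": 0, "dx": 0, "dy": 0, "dz": 0.027, "grip": 0.04}, {"rx": 0, "ry": 0, "rz": 0, "dx": 0, "dy": 0, "dz": 0, "grip": 0.04}]}}

```text
clock: 15.15
tool_pos: [0.5852, 0.032, 0.0804]
ee_rot: [0.718, 0.696, -0.001, -0.003]
contact_force: [-0.4, 1.1, 0.5]
finger_gap: 0.04
```

```bash
python3 -c "
from h import *
side('s14');im=env.capture('wrist')[:,:,::-1];cv2.imwrite('pics/w14.png',im)"
```

```text
t 15.15 TCP_fix mm [ 56.1 100.6  80.4] tool axes in fix x [0.004 1.    0.002] z [-0.005  0.002 -1.   ] F_fix [-0.5  1.1  0.5] gap 0.04
```

View pics/w14.png

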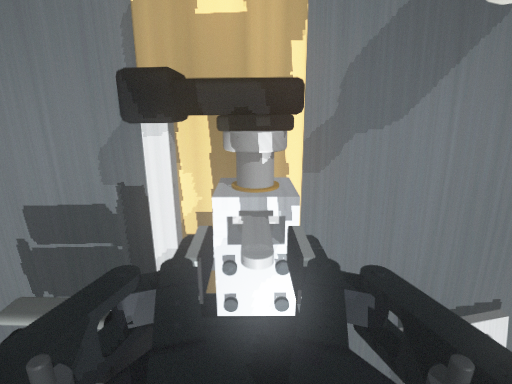

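View pics/s14.png

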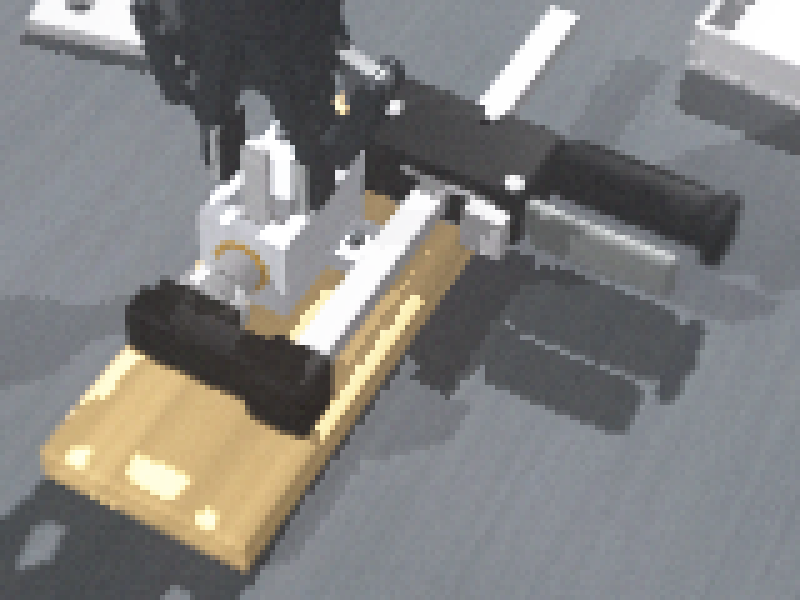

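>>> {"fn": "play_rows", "kwargs": {"plan": [{"rx": 0, "ry": 0, "rz": -0.004, "dx": 0.004, "dy": 0.0029, "dz": 0.001, "grip": 0.04}, {"rx": 0, "ry": 0, "rz": 0, "dx": 0, "dy": 0, "dz": 0, "grip": 0.03}, {"rx": 0, "ry": 0, "rz": 0, "dx": 0, "dy": 0, "dz": 0, "grip": 0.02}]}}

```text
clock: 15.62
tool_pos: [0.5902, 0.0367, 0.081]
ee_rot: [0.716, 0.698, 0.0, -0.001]
contact_force: [-0.2, -0.0, 0.5]
finger_gap: 0.02
```

```bash
python3 -c "
from h import *
ff();im=env.capture('wrist')[:,:,::-1];cv2.imwrite('pics/w15.png',im)"
```

```text
t 15.62 TCP_fix mm [ 61.  105.4  81. ] tool axes in fix x [-0.002  1.     0.002] z [-0.002  0.002 -1.   ] F_fix [-0.2 -0.   0.5] gap 0.02
```

View pics/w15.png

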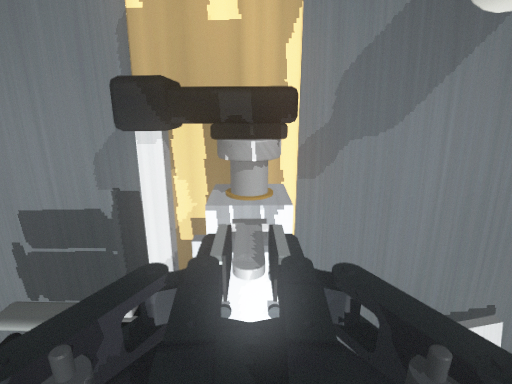

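>>> {"fn": "play_rows", "kwargs": {"plan": [{"rx": 0, "ry": 0, "rz": 0, "dx": 0, "dy": 0, "dz": 0, "grip": 0}, {"rx": 0, "ry": 0, "rz": 0, "dx": 0, "dy": 0, "dz": 0, "grip": 0}, {"rx": 0, "ry": 0, "rz": 0, "dx": 0, "dy": 0, "dz": 0, "grip": 0}, {"rx": 0, "ry": 0, "rz": 0, "dx": 0, "dy": 0, "dz": -0.004, "grip": 0}, {"rx": 0, "ry": 0, "rz": 0, "dx": 0, "dy": 0, "dz": -0.008, "grip": 0}, {"rx": 0, "ry": 0, "rz": 0, "dx": 0, "dy": 0, "dz": 0, "grip": 0}], "force": 40}}

```text
clock: 16.42
tool_pos: [0.5905, 0.0366, 0.0934]
ee_rot: [0.716, 0.698, 0.001, -0.001]
contact_force: [-0.4, -0.4, -0.7]
finger_gap: 0.0139
```

```bash
python3 -c "
from h import *
side('s16')"
```

```text
t 16.43 TCP_fix mm [ 61.3 105.3  93.4] tool axes in fix x [-0.002  1.     0.002] z [-0.001  0.002 -1.   ] F_fix [-0.4 -0.4 -0.7] gap 0.0139
```

View pics/s16.png

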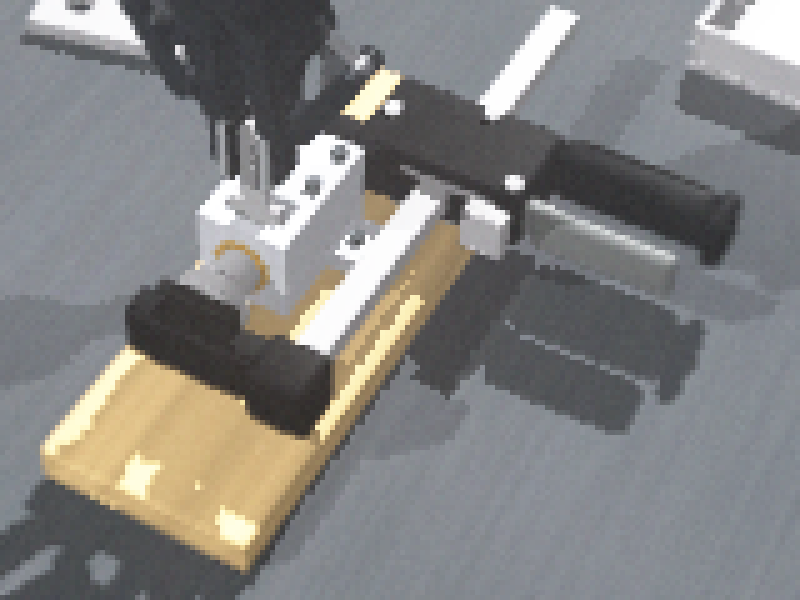

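>>> {"fn": "play_rows", "kwargs": {"plan": [{"rx": 0, "ry": 0, "rz": 0, "dx": 0, "dy": 0, "dz": -0.012, "grip": 0}, {"rx": 0, "ry": 0, "rz": 0, "dx": 0, "dy": 0, "dz": -0.02, "grip": 0}, {"rx": 0, "ry": 0, "rz": 0, "dx": 0, "dy": 0, "dz": -0.03, "grip": 0}, {"rx": 0, "ry": 0, "rz": 0, "dx": 0, "dy": 0, "dz": -0.035, "grip": 0}, {"rx": 0, "ry": 0, "rz": 0, "dx": 0, "dy": 0, "dz": 0, "grip": 0}]}}

```text
clock: 17.1
tool_pos: [0.5917, 0.0364, 0.1929]
ee_rot: [0.716, 0.698, 0.002, -0.0]
contact_force: [0.1, 0.4, -0.7]
finger_gap: 0.0139
```

```bash
python3 -c "
from h import *
ff()
o=env.get_obs();Rt=R.from_quat(o['ee_rot']).as_matrix()
print(o['tool_pos'],(Rt.T@(np.array([.39,-.332,.15])-o['tool_pos'])).round(4))
im=env.capture('wrist')[:,:,::-1];cv2.imwrite('pics/w17.png',im)
im=env.capture('side')[:,:,::-1];cv2.imwrite('pics/s17.png',im)"
```

```text
t 17.1 TCP_fix mm [ 62.4 105.1 192.9] tool axes in fix x [-0.002  1.     0.003] z [ 0.003  0.003 -1.   ] F_fix [ 0.1  0.4 -0.7] gap 0.0139
[0.59165216 0.03640936 0.19290981] [-0.3734 -0.1927  0.0414]
```

View pics/w17.png

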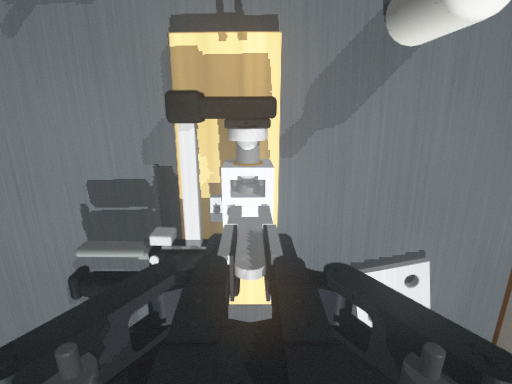

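View pics/s17.png

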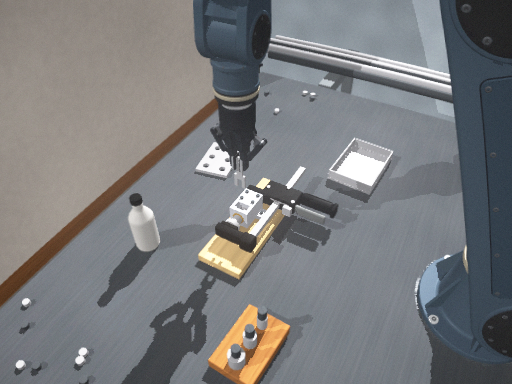

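>>> {"fn": "play_rows", "kwargs": {"plan": [{"rx": 0, "ry": 0, "rz": 0, "dx": -0.0402, "dy": -0.0215, "dz": 0, "grip": 0}, {"rx": 0, "ry": 0, "rz": 0, "dx": -0.0402, "dy": -0.0215, "dz": 0, "grip": 0}, {"rx": 0, "ry": 0, "rz": 0, "dx": -0.0402, "dy": -0.0215, "dz": 0, "grip": 0}, {"rx": 0, "ry": 0, "rz": 0, "dx": -0.0402, "dy": -0.0215, "dz": 0, "grip": 0}, {"rx": 0, "ry": 0, "rz": 0, "dx": -0.0402, "dy": -0.0215, "dz": 0, "grip": 0}, {"rx": 0, "ry": 0, "rz": 0, "dx": -0.0402, "dy": -0.0215, "dz": 0, "grip": 0}, {"rx": 0, "ry": 0, "rz": 0, "dx": -0.0402, "dy": -0.0215, "dz": 0, "grip": 0}, {"rx": 0, "ry": 0, "rz": 0, "dx": -0.0402, "dy": -0.0215, "dz": 0.02, "grip": 0}, {"rx": 0, "ry": 0, "rz": 0, "dx": -0.0402, "dy": -0.0215, "dz": 0.02, "grip": 0}, {"rx": 0, "ry": 0.15, "rz": 0, "dx": 0, "dy": 0, "dz": 0, "grip": 0}, {"rx": 0, "ry": 0.15, "rz": 0, "dx": 0, "dy": 0, "dz": 0, "grip": 0}, {"rx": 0, "ry": 0.15, "rz": 0, "dx": 0, "dy": 0, "dz": 0, "grip": 0}, {"rx": 0, "ry": 0.15, "rz": 0, "dx": 0, "dy": 0, "dz": 0, "grip": 0}, {"rx": 0, "ry": 0, "rz": 0, "dx": 0, "dy": 0, "dz": 0, "grip": 0}]}}

```text
clock: 18.95
tool_pos: [0.3867, -0.3209, 0.1453]
ee_rot: [0.684, 0.665, 0.212, -0.212]
contact_force: [0.1, -0.4, -1.1]
finger_gap: 0.0138
```

```bash
python3 -c "
from h import *
o=env.get_obs();Rt=R.from_quat(o['ee_rot']).as_matrix()
print(o['clock'],o['tool_pos'],Rt.round(3),o['finger_gap'],(Rt.T@(np.array([.39,-.32,.053])-o['tool_pos'])).round(4))
im=env.capture('wrist')[:,:,::-1];cv2.imwrite('pics/w18.png',im)
im=env.capture('scene')[:,:,::-1];cv2.imwrite('pics/sc18.png',im)"
```

```text
18.95 [ 0.38666723 -0.32086475  0.1453246 ] [[ 0.026  1.     0.009]
 [ 0.82  -0.027  0.572]
 [ 0.572 -0.007 -0.82 ]] 0.013803558318659854 [-0.052   0.004   0.0763]
```

View pics/w18.png

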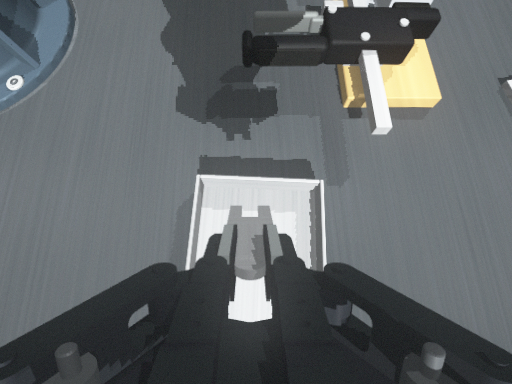

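View pics/sc18.png

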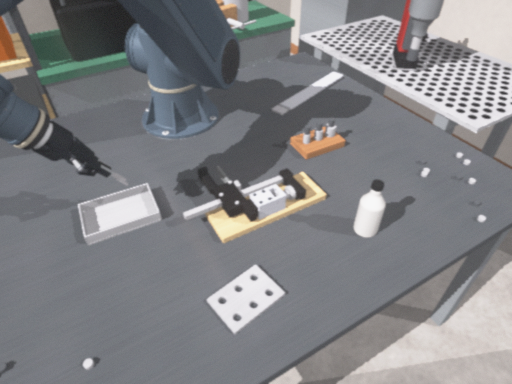

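>>> {"fn": "play_rows", "kwargs": {"plan": [{"rx": 0, "ry": 0, "rz": 0, "dx": -0.016, "dy": 0.002, "dz": 0.023, "grip": 0}, {"rx": 0, "ry": 0, "rz": 0, "dx": -0.016, "dy": 0.002, "dz": 0.023, "grip": 0}, {"rx": 0, "ry": 0, "rz": 0, "dx": -0.012, "dy": 0, "dz": 0.017, "grip": 0}, {"rx": 0, "ry": 0, "rz": 0, "dx": -0.006, "dy": 0, "dz": 0.009, "grip": 0}, {"rx": 0, "ry": 0, "rz": 0, "dx": 0, "dy": 0, "dz": 0, "grip": 0}]}}

```text
clock: 19.68
tool_pos: [0.3918, -0.3206, 0.0624]
ee_rot: [0.684, 0.667, 0.211, -0.207]
contact_force: [0.2, 0.1, 0.3]
finger_gap: 0.0138
```

```bash
python3 -c "
from h import *
ff();o=env.get_obs();print(o['tool_pos'])
im=env.capture('side')[:,:,::-1];cv2.imwrite('pics/s19.png',cv2.resize(im[110:230,300:450],None,fx=5,fy=5,interpolation=3))"
```

```text
t 19.68 TCP_fix mm [-128.  -257.    62.4] tool axes in fix x [-0.001  0.825  0.565] z [-0.003  0.565 -0.825] F_fix [0.2 0.2 0.3] gap 0.0138
[ 0.39181349 -0.32062542  0.06238688]
```

View pics/s19.png

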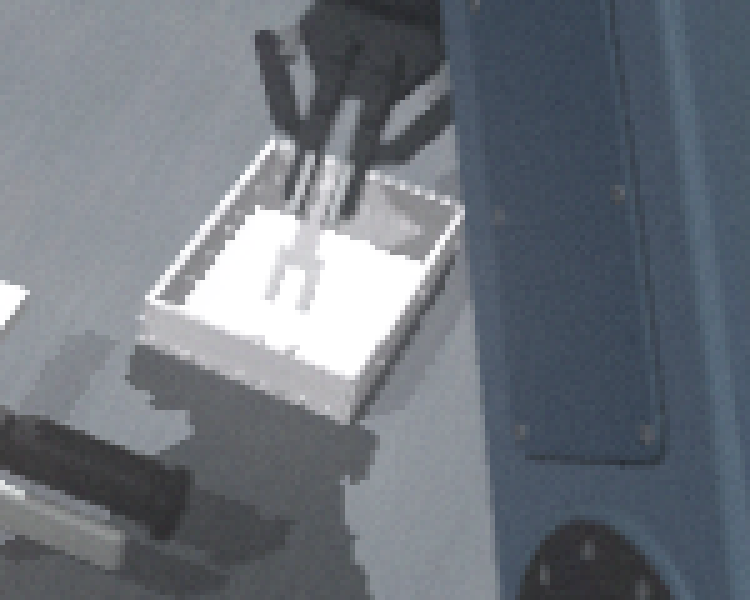

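>>> {"fn": "play_rows", "kwargs": {"plan": [{"rx": 0, "ry": 0, "rz": 0, "dx": -0.003, "dy": 0, "dz": 0.004, "grip": 0}, {"rx": 0, "ry": 0, "rz": 0, "dx": -0.0016, "dy": 0, "dz": 0.0024, "grip": 0}, {"rx": 0, "ry": 0, "rz": 0, "dx": 0, "dy": 0, "dz": 0, "grip": 0}, {"rx": 0, "ry": 0, "rz": 0, "dx": 0, "dy": 0, "dz": 0, "grip": 0.04}, {"rx": 0, "ry": 0, "rz": 0, "dx": 0, "dy": 0, "dz": 0, "grip": 0.045}, {"rx": 0, "ry": 0, "rz": 0, "dx": 0, "dy": 0, "dz": 0, "grip": 0.045}, {"rx": 0, "ry": 0, "rz": 0, "dx": 0, "dy": 0, "dz": 0, "grip": 0.045}]}}

```text
clock: 20.6
tool_pos: [0.3916, -0.3211, 0.0537]
ee_rot: [0.684, 0.667, 0.212, -0.208]
contact_force: [0.3, -1.1, 0.6]
finger_gap: 0.0451
```

```bash
python3 -c "
from h import *
ff();o=env.get_obs();print(o['tool_pos'])
im=env.capture('side')[:,:,::-1];cv2.imwrite('pics/s20.png',cv2.resize(im[110:230,300:450],None,fx=5,fy=5,interpolation=3))"
```

```text
t 20.6 TCP_fix mm [-128.1 -257.5   53.7] tool axes in fix x [-0.     0.824  0.567] z [-0.003  0.567 -0.824] F_fix [ 0.3 -1.1  0.6] gap 0.0451
[ 0.39161545 -0.32114617  0.05370961]
```

View pics/s20.png

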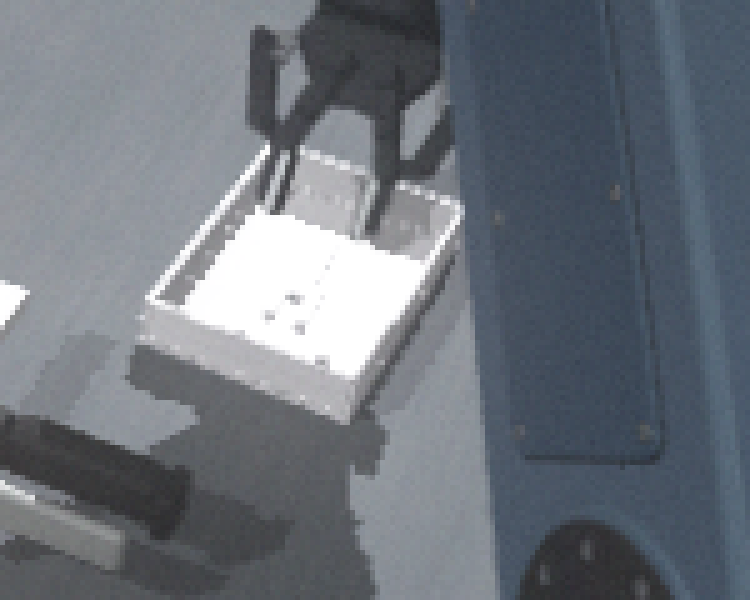

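>>> {"fn": "play_rows", "kwargs": {"plan": [{"rx": 0, "ry": 0, "rz": 0, "dx": 0, "dy": 0, "dz": -0.03, "grip": 0.045}, {"rx": 0, "ry": 0, "rz": 0, "dx": 0, "dy": 0, "dz": -0.05, "grip": 0.045}, {"rx": 0, "ry": 0, "rz": 0, "dx": 0, "dy": 0, "dz": -0.05, "grip": 0.045}, {"rx": 0, "ry": -0.15, "rz": 0, "dx": 0, "dy": 0, "dz": -0.02, "grip": 0}, {"rx": 0, "ry": -0.15, "rz": 0, "dx": 0, "dy": 0, "dz": 0, "grip": 0}, {"rx": 0, "ry": -0.15, "rz": 0, "dx": 0, "dy": 0, "dz": 0, "grip": 0}, {"rx": 0, "ry": -0.15, "rz": 0, "dx": 0, "dy": 0, "dz": 0, "grip": 0}, {"rx": 0, "ry": 0, "rz": 0, "dx": 0, "dy": 0, "dz": 0, "grip": 0}]}}

```text
clock: 21.65
tool_pos: [0.3896, -0.404, 0.1782]
ee_rot: [0.715, 0.699, -0.0, -0.001]
contact_force: [-0.0, -0.4, 1.3]
finger_gap: 0.0001
```

```bash
python3 -c "
from h import *
ff();to((-35,78,150),np.pi/2)
im=env.capture('wrist')[:,:,::-1];cv2.imwrite('pics/w21.png',im)"
```

```text
t 21.65 TCP_fix mm [-128.  -340.4  178.2] tool axes in fix x [-0.004  1.     0.001] z [-0.002  0.001 -1.   ] F_fix [-0.  -0.4  1.3] gap 0.0001
upright rotvec tool [-0.0016 -0.001   0.    ]
rz 0.0041
world target [0.4936 0.0118 0.15  ] shift final axes mm [418.4  93.   28.2]
```

View pics/w21.png

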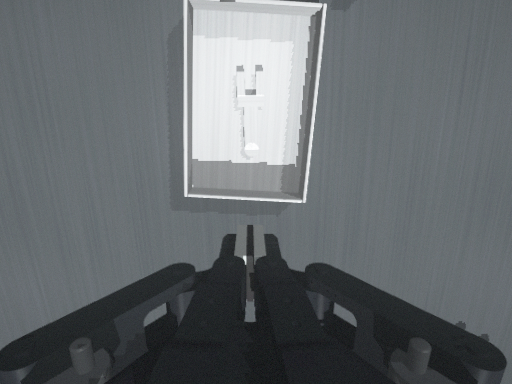

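>>> {"fn": "play_rows", "kwargs": {"plan": [{"rx": 0, "ry": 0, "rz": 0.004, "dx": 0.0418, "dy": 0.0093, "dz": 0, "grip": 0}, {"rx": 0, "ry": 0, "rz": 0, "dx": 0.0418, "dy": 0.0093, "dz": 0, "grip": 0}, {"rx": 0, "ry": 0, "rz": 0, "dx": 0.0418, "dy": 0.0093, "dz": 0, "grip": 0}, {"rx": 0, "ry": 0, "rz": 0, "dx": 0.0418, "dy": 0.0093, "dz": 0, "grip": 0}, {"rx": 0, "ry": 0, "rz": 0, "dx": 0.0418, "dy": 0.0093, "dz": 0, "grip": 0}, {"rx": 0, "ry": 0, "rz": 0, "dx": 0.0418, "dy": 0.0093, "dz": 0, "grip": 0}, {"rx": 0, "ry": 0, "rz": 0, "dx": 0.0418, "dy": 0.0093, "dz": 0, "grip": 0}, {"rx": 0, "ry": 0, "rz": 0, "dx": 0.0418, "dy": 0.0093, "dz": 0, "grip": 0}, {"rx": 0, "ry": 0, "rz": 0, "dx": 0.0418, "dy": 0.0093, "dz": 0, "grip": 0}, {"rx": 0, "ry": 0, "rz": 0, "dx": 0.0418, "dy": 0.0093, "dz": 0, "grip": 0}, {"rx": 0, "ry": 0, "rz": 0, "dx": 0, "dy": 0, "dz": 0.04, "grip": 0}, {"rx": 0, "ry": 0, "rz": 0, "dx": 0, "dy": 0, "dz": 0.03, "grip": 0}, {"rx": 0, "ry": 0, "rz": 0, "dx": 0, "dy": 0, "dz": 0, "grip": 0}]}}

```text
clock: 23.32
tool_pos: [0.4936, 0.0089, 0.1063]
ee_rot: [0.717, 0.697, -0.001, -0.004]
contact_force: [0.2, 0.5, 0.5]
finger_gap: 0.0002
```

```bash
python3 -c "
from h import *
side('s22');to((-35,72,33),np.pi/2)
im=env.capture('wrist')[:,:,::-1];cv2.imwrite('pics/w22.png',im)"
```

```text
t 23.32 TCP_fix mm [-34.8  75.1 106.3] tool axes in fix x [0.003 1.    0.003] z [-0.008  0.003 -1.   ] F_fix [0.2 0.5 0.5] gap 0.0002
upright rotvec tool [-0.0048 -0.0031 -0.    ]
rz -0.003
world target [0.4934 0.0058 0.033 ] shift final axes mm [-3.1 -1.1 74.9]
```

View pics/w22.png

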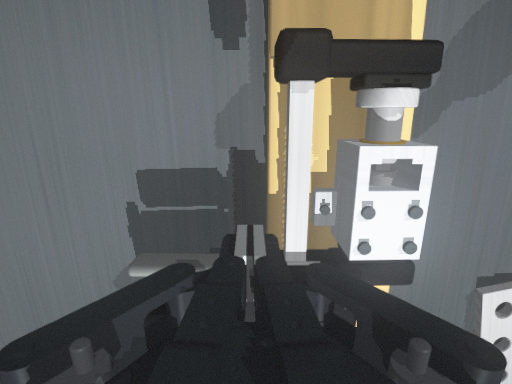

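View pics/s22.png

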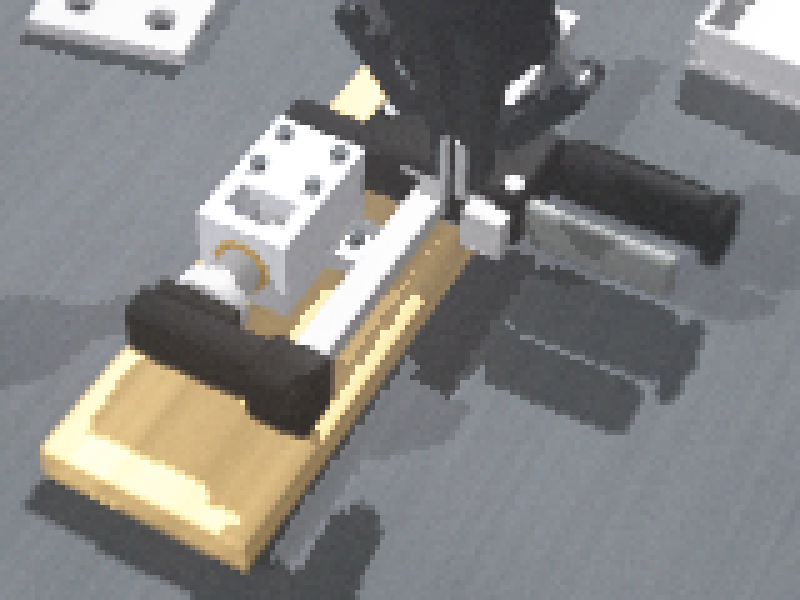

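>>> {"fn": "play_rows", "kwargs": {"plan": [{"rx": -0.005, "ry": -0.003, "rz": -0.003, "dx": -0.003, "dy": -0.001, "dz": 0.03, "grip": 0}, {"rx": 0, "ry": 0, "rz": 0, "dx": 0, "dy": 0, "dz": 0.03, "grip": 0}, {"rx": 0, "ry": 0, "rz": 0, "dx": 0, "dy": 0, "dz": 0.011, "grip": 0}, {"rx": 0, "ry": 0, "rz": 0, "dx": -0.015, "dy": 0, "dz": 0, "grip": 0}, {"rx": 0, "ry": 0, "rz": 0, "dx": 0, "dy": 0, "dz": 0, "grip": 0}]}}

```text
clock: 24.05
tool_pos: [0.4937, -0.0095, 0.0382]
ee_rot: [0.716, 0.698, 0.001, 0.001]
contact_force: [0.6, 2.2, -1.3]
finger_gap: -0.0001
```

```bash
python3 -c "
from h import *
side('s23')
im=env.capture('wrist')[:,:,::-1];cv2.imwrite('pics/w23.png',im)"
```

```text
t 24.05 TCP_fix mm [-34.3  56.7  38.2] tool axes in fix x [ 0.  1. -0.] z [ 0.004 -0.    -1.   ] F_fix [ 0.6  2.2 -1.3] gap -0.0001
```

View pics/s23.png

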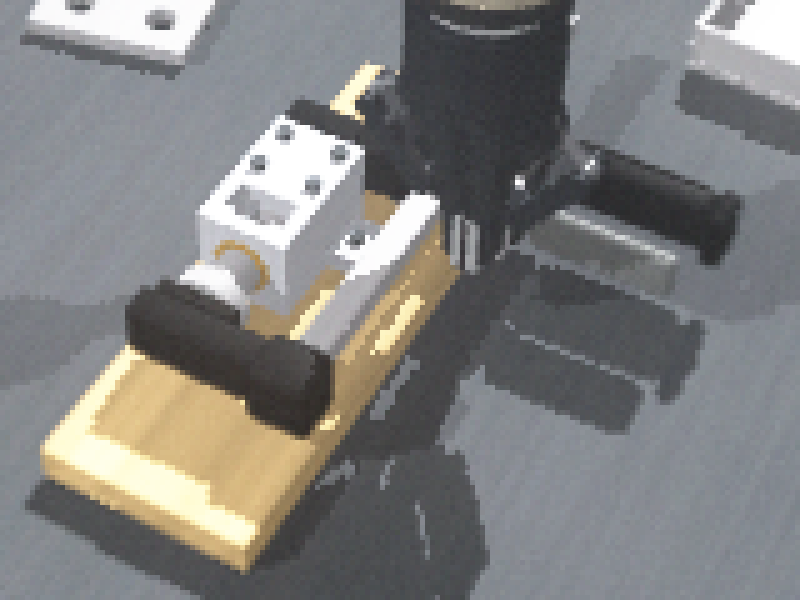

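View pics/w23.png

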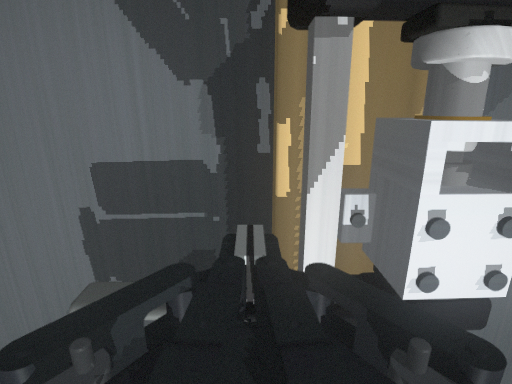

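>>> {"fn": "play_rows", "kwargs": {"plan": [{"rx": 0, "ry": 0, "rz": 0, "dx": -0.005, "dy": 0, "dz": 0, "grip": 0}, {"rx": 0, "ry": 0, "rz": 0, "dx": -0.004, "dy": -0.002, "dz": 0, "grip": 0}, {"rx": 0, "ry": 0, "rz": 0, "dx": 0, "dy": 0, "dz": 0, "grip": 0}]}}

```text
clock: 24.52
tool_pos: [0.4907, -0.0177, 0.0374]
ee_rot: [0.716, 0.698, 0.001, 0.001]
contact_force: [-2.1, 4.9, 2.6]
finger_gap: -0.0001
```

```bash
python3 -c "
from h import *
side('s24')"
```

```text
t 24.52 TCP_fix mm [-37.1  48.4  37.4] tool axes in fix x [-0.001  1.    -0.001] z [ 0.003 -0.001 -1.   ] F_fix [-2.2  4.8  2.6] gap -0.0001
```

View pics/s24.png

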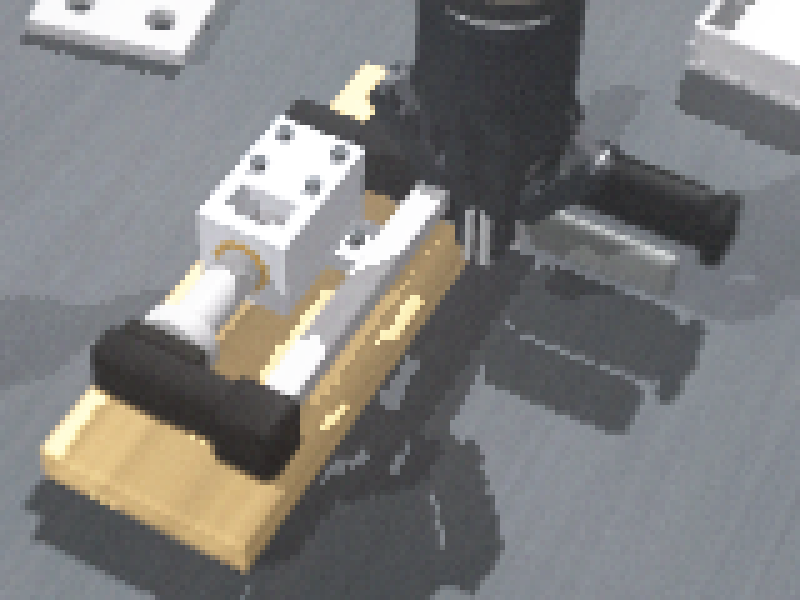

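>>> {"fn": "play_rows", "kwargs": {"plan": [{"rx": 0, "ry": 0, "rz": 0, "dx": -0.002, "dy": 0, "dz": 0, "grip": 0}, {"rx": 0, "ry": 0, "rz": 0, "dx": 0, "dy": 0, "dz": 0, "grip": 0}, {"rx": 0, "ry": 0, "rz": 0, "dx": 0, "dy": 0, "dz": 0, "grip": 0}, {"rx": 0, "ry": 0, "rz": 0, "dx": 0, "dy": 0, "dz": 0, "grip": 0}, {"rx": 0, "ry": 0, "rz": 0, "dx": 0, "dy": 0, "dz": 0, "grip": 0}, {"rx": 0, "ry": 0, "rz": 0, "dx": 0, "dy": 0, "dz": 0, "grip": 0}, {"rx": 0, "ry": 0, "rz": 0, "dx": 0, "dy": 0, "dz": 0, "grip": 0}, {"rx": 0, "ry": 0, "rz": 0, "dx": 0, "dy": 0, "dz": 0, "grip": 0}]}}

```text
clock: 25.58
tool_pos: [0.4905, -0.0193, 0.0371]
ee_rot: [0.716, 0.698, 0.001, 0.001]
contact_force: [-3.3, 4.6, 2.3]
finger_gap: 0.0002
```

```bash
python3 -c "
from h import *
side('s25')"
```

```text
t 25.57 TCP_fix mm [-37.3  46.8  37.1] tool axes in fix x [-0.001  1.    -0.   ] z [ 0.002 -0.    -1.   ] F_fix [-3.4  4.5  2.3] gap 0.0002
```

View pics/s25.png

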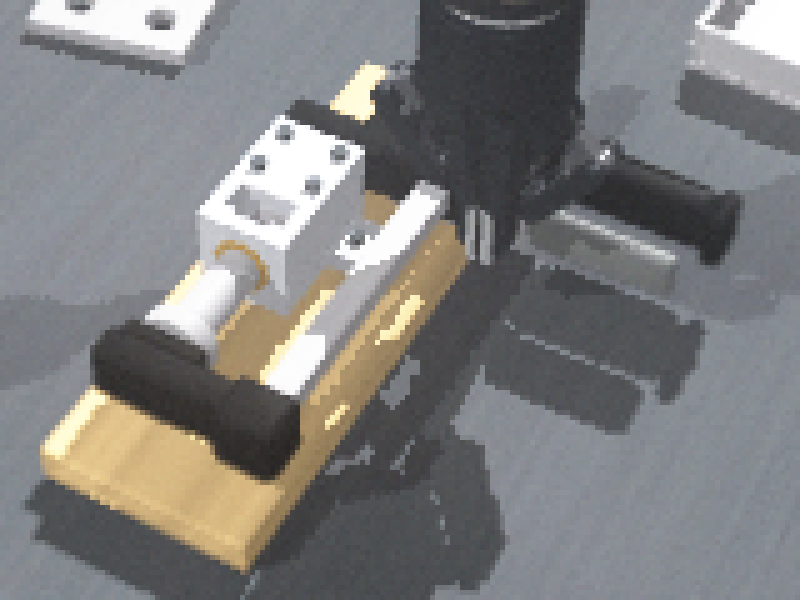

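>>> {"fn": "play_rows", "kwargs": {"plan": [{"rx": 0, "ry": 0, "rz": 0, "dx": 0.01, "dy": 0, "dz": 0, "grip": 0}, {"rx": 0, "ry": 0, "rz": 0, "dx": 0.018, "dy": 0, "dz": 0, "grip": 0}, {"rx": 0, "ry": 0, "rz": 0, "dx": 0, "dy": 0, "dz": -0.05, "grip": 0}, {"rx": 0, "ry": 0, "rz": 0, "dx": 0, "dy": 0, "dz": -0.05, "grip": 0}, {"rx": 0, "ry": 0, "rz": 0, "dx": -0.015, "dy": 0.045, "dz": -0.03, "grip": 0}, {"rx": 0, "ry": 0, "rz": 0, "dx": -0.015, "dy": 0.045, "dz": -0.02, "grip": 0}, {"rx": 0, "ry": 0, "rz": 0, "dx": 0, "dy": 0, "dz": 0, "grip": 0}]}}

```text
clock: 26.5
tool_pos: [0.5833, -0.0236, 0.1882]
ee_rot: [0.716, 0.698, 0.002, 0.003]
contact_force: [-0.8, 0.9, -0.2]
finger_gap: 0.0003
```

```bash
python3 -c "
from h import *
side('s26')
im=env.capture('wrist')[:,:,::-1].copy()
q=np.load('pose.npy')
u=proj(fx([(48,y,65) for y in (120,140,150,160,170,180,190)],q),'wrist');print(u.round(0))
cv2.imwrite('pics/w26.png',im)
im=env.capture('scene')[:,:,::-1];cv2.imwrite('pics/sc26.png',im)"
```

```text
t 26.5 TCP_fix mm [ 55.7  44.9 188.2] tool axes in fix x [-0.     1.    -0.001] z [ 0.006 -0.001 -1.   ] F_fix [-0.8  0.9 -0.2] gap 0.0003
[[245. 105.]
 [245.  81.]
 [245.  69.]
 [245.  56.]
 [245.  44.]
 [245.  31.]
 [245.  18.]]
```

View pics/w26.png

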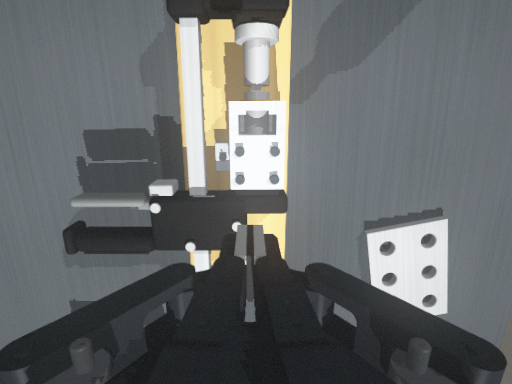

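View pics/sc26.png

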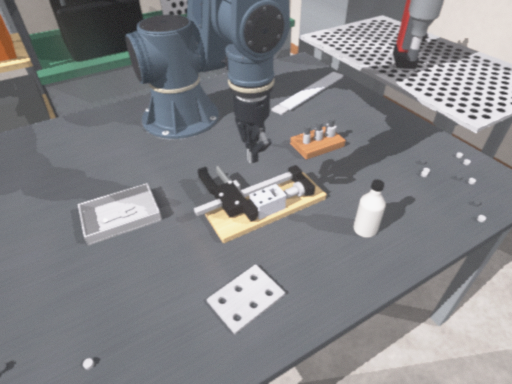

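View pics/s26.png

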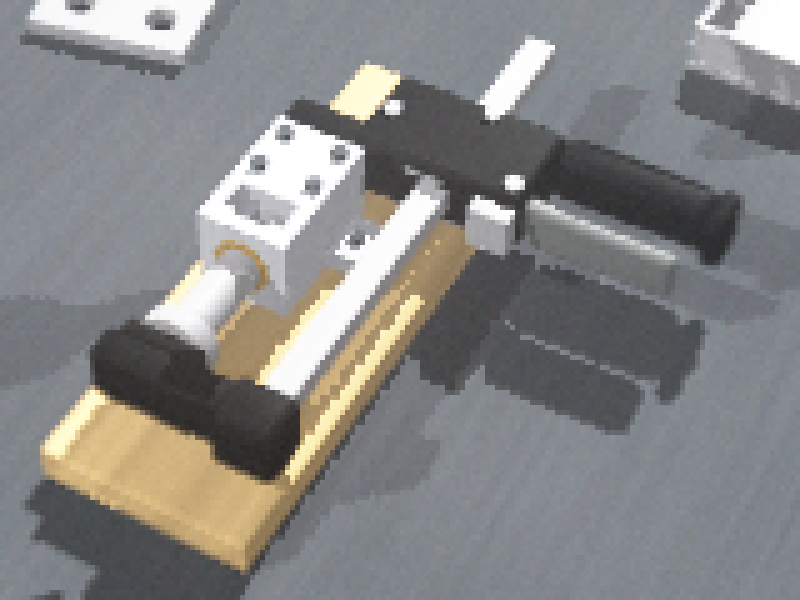

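```bash
python3 - <<'E'
from h import *
im=cv2.imread('pics/w26.png');a=cv2.resize(im[0:130,215:300],None,fx=4.5,fy=4.5,interpolation=3)
im=cv2.imread('pics/w13.png');b=cv2.resize(im[40:170,215:300],None,fx=4.5,fy=4.5,interpolation=3)
cv2.imwrite('pics/cmp.png',np.hstack([a,b]))
q=np.load('pose.npy')
p=env.camera_params('wrist')
for y in (120,135,140,145,150,155,160,165,170,175,180): print(y,proj(fx([(60,y,65),(60,y,57)],q),'wrist')[:,1].round(1), proj(fx([(60-4.6,y-7.3,65-9.8),(60-4.6,y-7.3,57-9.8)],q),'wrist')[:,1].round(1))
E
```

```text
120 [104.7 104.9] [113. 113.]
135 [87.  87.7] [96.2 96.6]
140 [80.9 81.8] [90.5 91. ]
145 [74.9 75.9] [84.7 85.4]
150 [68.7 70. ] [78.9 79.8]
155 [62.6 64. ] [73.  74.1]
160 [56.3 58. ] [67.1 68.3]
165 [50.  51.9] [61.1 62.5]
170 [43.7 45.7] [55.1 56.7]
175 [37.3 39.5] [49.  50.8]
180 [30.8 33.3] [42.8 44.9]
```

View pics/cmp.png

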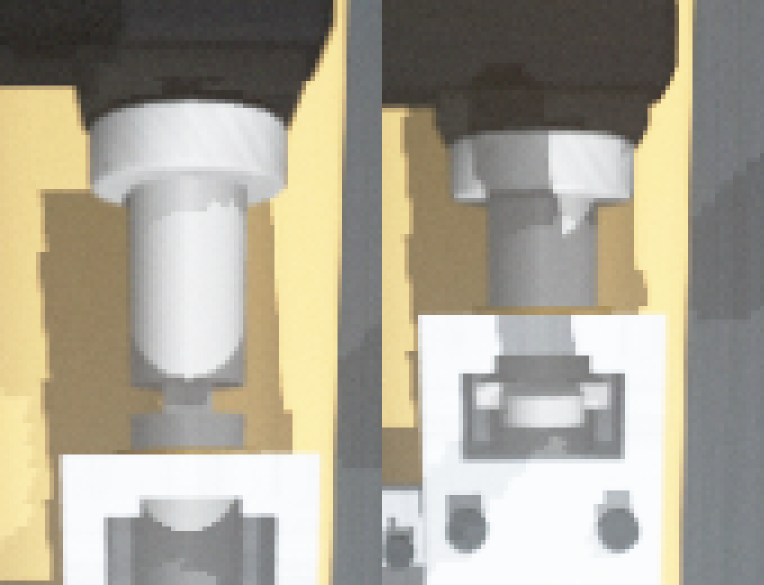

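```bash
python3 -c "
from h import *
ff();print(env.job_done())"
```

```text
t 26.65 TCP_fix mm [ 51.7  45.6 186.6] tool axes in fix x [-0.001  1.    -0.001] z [ 0.001 -0.001 -1.   ] F_fix [ 0.7  0.3 -0.3] gap 0.0002
the job is handed in; nothing more can be done
None
```

The plunger is stripped and the job is handed in at about 26.7 s of the 72 s limit. `env.job_done()` reports no verdict, so what follows rests on my own last pictures.

- **Squeezing:** Four full trigger strokes, each let fully back, brought the keeper into the wide part of the slot, at about 0.006. The clamp held it there by itself. I pushed the trigger with the shut fingers rather than closing them round grip and trigger.
- **Keeper:** I lifted it straight out with almost no force on the wrist. It lies flat in the steel tray.
- **Release:** I held the tab pressed for about a second. Measured in the wrist pictures, the plunger's head moved out about 28 mm, which matches all the way out from 0.006. After I let the tab go, the plunger and jaw stayed put.
- **Bystanders:** The cutter stand, oil bottle and off-cut look unmoved in the last scene picture. The hand was clear of everything at hand-in, with wrist force near zero.

**What went wrong:** While I was turning the hand after the strokes, the last joint reached the end of its range. The arm swung, tilted, to a spot above the tray. The pictures show nothing was touched, and I turned it back the other way.

The fixture's position from the three cameras agreed only to about 2 mm. I corrected the grasp on the keeper by eye from the wrist picture.

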